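# Lay the coffee tray

## Task

Lay the round tray for coffee: stand the coffee cup in the middle of the large saucer, the espresso cup in the middle of the small saucer, the short tumbler in the middle of the cork coaster, and the milk jug on the bare quarter of the tray's floor. Keep the crockery upright and set each piece down gently, without dropping it. The tall mug and the tall glass do not belong: leave them standing where they are on the counter, and leave the saucers and coaster lying flat on the tray.

Things in the scene. Friction and masses are not known exactly. Their poses are not given: they have to be found in the camera images.
- tray: Round dark wooden serving tray, 360 mm across at the rim, fixed to the counter, on the robot's left. Floor 6 mm thick (its upper face is 6 mm above the origin), flat out to a radius of 170 mm; thin wall 22 mm high all round, standing at radius 171 to 180 mm. The two saucers and the coaster lie on it at three of four quarters, each about 97 mm from its middle, in any order; the fourth quarter is bare. Origin: centre of its underside, on the counter, z up; yaw has no meaning.
- large_saucer: White china saucer, the larger one: 138 mm across, 15 mm high at its edge, with a flat middle of about 76 mm across whose upper face is 5 mm above the origin. Loose, lying on the tray's floor. Origin: centre of its underside, z up.
- small_saucer: White china saucer, the smaller one: 104 mm across, 12 mm high at its edge, with a flat middle of about 58 mm across whose upper face is 5 mm above the origin. Loose, lying on the tray's floor. Origin: centre of its underside, z up.
- coaster: Square cork coaster, 92 x 92 mm and 6 mm thick, flat. Loose, lying on the tray's floor. Origin: centre of its underside, z up, x and y along its edges.
- coffee_cup: White china coffee cup, wide and low, with one handle: 68 mm across and 60 mm high, upright walls in its upper 20 mm, narrowing below to a foot of 46 mm; wall 3.5 mm, open and empty. The handle sticks out towards its +y to 58 mm from the axis, 20 to 54 mm above the foot; pinch the cup across the outside along its x axis (clear of the handle), near the rim. About 0.2 kg. It stands upright on the counter (z = 0). Origin: centre of its underside, z up.
- espresso_cup: White china espresso cup with one handle, the smallest vessel: 54 mm across and 50 mm high, upright walls in its upper 20 mm, narrowing below to a foot of 36 mm; wall 3.5 mm, open and empty. The handle sticks out towards its +y to 46 mm from the axis, 15 to 45 mm above the foot; pinch it across the outside along its x axis, near the rim. About 0.12 kg. It stands upright on the counter (z = 0). Origin: centre of its underside, z up.
- tumbler: Short plain clear-glass tumbler, round, no handle: 62 mm across at the rim, 54 mm at the foot, 85 mm high; wall 3 mm, open and empty. Can be pinched across the outside from any side. About 0.2 kg. It stands upright on the counter (z = 0). Origin: centre of its underside, z up.
- milk_jug: White china milk jug with one handle and a pouring lip, straight-bodied and slim: 61 mm across and 76 mm high (lip to 79 mm); wall 3.5 mm, open and empty. The handle sticks out towards its +y to 55 mm from the axis, the lip towards -y to 45 mm; pinch it across the outside along its x axis. About 0.2 kg. It stands upright on the counter (z = 0). Origin: centre of its underside, z up.
- tall_mug: White china tall mug with one large handle towards its +y (to 68 mm from the axis) and no lip, the bulkiest vessel: 78 mm across, straight sides, 96 mm high. Does not belong on the tray. It stands upright on the counter (z = 0). Origin: centre of its underside, z up.
- tall_glass: Tall slender clear glass, no handle: 60 mm across at the rim, 52 mm at the foot, 135 mm high. Does not belong on the tray. It stands upright on the counter (z = 0). Origin: centre of its underside, z up.
Things that resemble listed ones, but are neither listed nor needed, are in the scene too. Leave any red look-alike of the milk_jug alone.

How it is judged:
By the outcome, as a careful person would: the job done as asked, in the order asked, and still so for the second after the job is handed in, with the robot touching nothing.
It also fails if it takes over 112 s, if anything falls off the work surface, if the arm or the gripper's body presses on something with over 40 N, if the wrist force passes 120 N, or if a joint passes its speed limit or range.

## Robot

A 7-joint arm with a two-finger parallel gripper is mounted at the origin on the work surface. World frame = base frame: x ahead of the robot, y to its left, z up, the work surface at z = 0. Lengths are in m, angles in rad, forces in N, time in s.
With the tool pointing down it reaches from about 0.4 to 0.85 m from the base axis. Payload 10.4 kg.
Tool frame: the origin (TCP) lies midway between the tips of the shut fingers; the grasp point (between the pads) lies 19 mm behind it; z points along the fingers, y is the direction in which the jaws open and shut (so a half turn about z gives the same grasp; the last joint's range is limited). The gripper opens to 85 mm and grips with 20 to 120 N. Pads are 22 mm wide; open, the fingers measure 114 mm over their backs; the gripper's body (76 mm by 85 mm) begins 54 mm behind the grasp point. The pads swing forward as they close: fully open they stand 13 mm farther back than shut.
Start: joints at [1.299, 0.332, -0.065, 1.46, 0.022, 1.35, -0.088], TCP at [0.154, -0.606, 0.231] pointing down, gripper open.
Joint ranges: [-2.6, 2.6], [-0.5, 2.12], [-1.47, 1.34], [0.16, 2.42], [-1.27, 4.41], [0.06, 2.06], [-2.6, 2.6]. Speed limits (rad/s): [2.22, 2.22, 2.79, 2.79, 3.14, 3.14, 3.14].

## Interface

Orientations are given as a unit quaternion [x, y, z, w].
In Python, from workcell import manip, viewer gives the robot as it stands.
- The arm moves only by the tool move_arm, never from a script. Its argument "deltas" is a list of rows, each a list of 7 numbers: the shift along the tool's x, y, z in m, then the turn, a rotation vector about the tool's x, y, z in degrees, then the opening, from -1 (shut) to 1 (fully open). In form: [[dx, dy, dz, wx, wy, wz, gripper], ...]. A call has 1 to 10 rows; each row shifts and turns the commanded pose from where the row before left it, along the tool's axes as they then stand; what a row does not reach is not made up. A row lasts 1/8 s, in which the tool goes at most 62.5 mm and 10.7 degrees, less where a joint would pass 70% of its speed; a pose out of reach is approached as far as the arm can. A call with a gripper value outside its range is refused whole. The fingers move at their own pace and stop on an object; "force" is the grip in N (left out, the last holds). Time passes only in rows, so rows that do not move let the fingers close. It gives the time, the measured TCP pose, the force and the opening at its end, in the units of the state.
- manip.get_obs(): the state, without advancing time (a new reading comes with each control period).
- viewer.camera(name): name is "scene" or "top" or "wrist"; returns (picture, depth): 400x640x3 uint8, red, green, blue; 400x640 float32, m along the optical axis (not along the pixel's ray), 0 where there is no reading.
- viewer.calibration(name): a dict with "fx", "fy", "cx", "cy" (pixels), "R" (3x3) and "t" (3): a world point X has camera coordinates R X + t; the wrist camera has in their place "T_tool_cam" (4x4, takes a point from camera to tool coordinates, whose origin is the TCP and whose axes are the flange's). Camera axes: x right, y down, z forward; pixel columns grow to the right and rows downward; lengths in m; the calibration is good to about 2 mm. The wrist camera is an equidistant fisheye: a pixel r from the principal point sees the ray r / f radians off the axis. A picture is of the moment at which its call begins: read the wrist's pose just before it. calibration takes no time and is no camera call.
- manip.hand_in(): hands the job in, once; it reports no verdict.
The state is a dict: "clock": time; "joint_pos": joint angles; "joint_velocities": joint speeds; "tau": joint torques, N m; "position": TCP position; "ee_rot": TCP orientation; "ft_force": force on the tool from outside, world axes, zero at the start; "torque": the same for the moment, N m; "grip_width": opening from 0.0 (shut) to 1.0 (fully open).
Only numpy, scipy, OpenCV 4.12 (cv2) and the standard library are available. Lean on these libraries where they do the work, as an engineer would, in place of code of your own. Each camera call takes 0.05 s, during which the arm holds its last target.

## Working session

There is one attempt and no reset: what is moved stays moved. The work goes in short steps, Python scripts to look and compute and a tool call to move; the robot and the scene stay as the last step left them, time stands still between calls to the robot, and variables do not carry over. Pictures are saved under pics/ and viewed, and the job is handed in when it is done.

Besides the shell and the picture viewer there is one more tool, called by a JSON object that holds its "method" and its "body". move_arm: Moves the arm, as the interface text tells. Its arguments: {"type":"object","properties":{"deltas":{"type":"array"},"force":{"type":"number"}},"required":["deltas"]}

```bash
ls; mkdir -p pics; cat > h.py <<'E'
import numpy as np, cv2
from workcell import manip, viewer
def snap(name,fn):
    p,d=viewer.camera(name); np.savez('pics/'+fn+'.npz',p=p,d=d); cv2.imwrite('pics/'+fn+'.png',p[:,:,::-1]); return p,d
def ray(name,u,v):
    c=viewer.calibration(name); R=np.array(c['R']);t=np.array(c['t'])
    return -R.T@t, R.T@np.array([(u-c['cx'])/c['fx'],(v-c['cy'])/c['fy'],1.0])
def at_z(name,u,v,z):
    o,d=ray(name,u,v); return o+d*(z-o[2])/d[2]
def crop(fn,x0,y0,x1,y1,k,out):
    p=cv2.imread('pics/'+fn+'.png')[y0:y1,x0:x1]; cv2.imwrite('pics/'+out+'.png',cv2.resize(p,None,fx=k,fy=k,interpolation=cv2.INTER_CUBIC))
E
python3 - <<'E'
from h import *
snap('scene','scene0');snap('top','top0')
print(manip.get_obs())
for n in('scene','top'):
  c=viewer.calibration(n);print({k:np.round(v,4).tolist() for k,v in c.items()})
print(viewer.calibration('wrist'))
E
```

```text
pics
{'clock': 0.1, 'joint_pos': array([ 1.29941625,  0.33282232, -0.06472607,  1.46082502,  0.02160204,
        1.34988693, -0.08849376]), 'joint_velocities': array([-0.00119871, -0.00341135,  0.00110096, -0.00027146,  0.00081046,
       -0.0002944 , -0.00022019]), 'tau': array([ 1.22995240e-03, -6.26747704e+01,  4.93451895e-02, -3.92428029e+01,
        1.63923955e-02,  7.09901753e-03,  3.69206191e-05]), 'position': array([ 0.15382293, -0.60544676,  0.23060246]), 'ee_rot': array([ 9.92270243e-01,  1.24094223e-01, -1.00937663e-04, -6.14768662e-04]), 'ft_force': array([ 0.52100762,  0.01326284, -0.09591144]), 'torque': array([ 0.02963192,  0.00766703, -0.0840414 ]), 'grip_width': 1.0049591400658762}
{'fx': 381.918, 'fy': 381.918, 'cx': 318.3913, 'cy': 195.8598, 'R': [[-0.1328, 0.9911, -0.0062], [0.8295, 0.1077, -0.548], [-0.5425, -0.078, -0.8364]], 't': [0.1885, -0.3851, 1.384]}
{'fx': 421.2693, 'fy': 421.2693, 'cx': 323.1229, 'cy': 193.3586, 'R': [[0.0097, -0.9998, -0.0177], [-0.9831, -0.0063, -0.1831], [0.1829, 0.0192, -0.9829]], 't': [-0.1231, 0.5204, 1.1827]}
{'fx': 309.70691628693146, 'fy': 309.70691628693146, 'cx': 319.9880455813578, 'cy': 195.0127965622632, 'T_tool_cam': array([[-5.17266944e-04, -9.64336632e-01, -2.64678280e-01,
         6.66556588e-02],
       [ 9.99999767e-01, -6.16707875e-04,  2.92608716e-04,
         1.14086340e-03],
       [-4.45402483e-04, -2.64678067e-01,  9.64336727e-01,
        -1.42760386e-01],
       [ 0.00000000e+00,  0.00000000e+00,  0.00000000e+00,
         1.00000000e+00]])}
```

View pics/scene0.png

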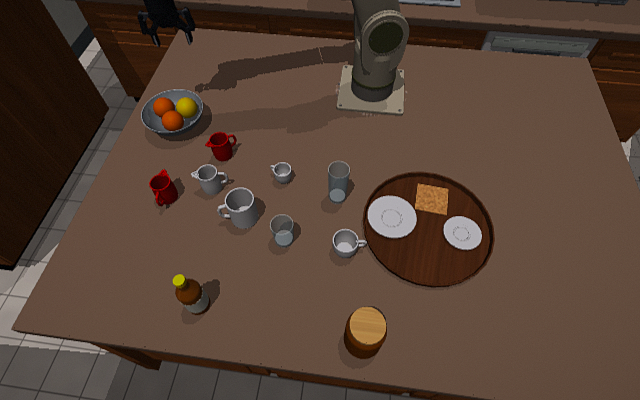

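View pics/top0.png

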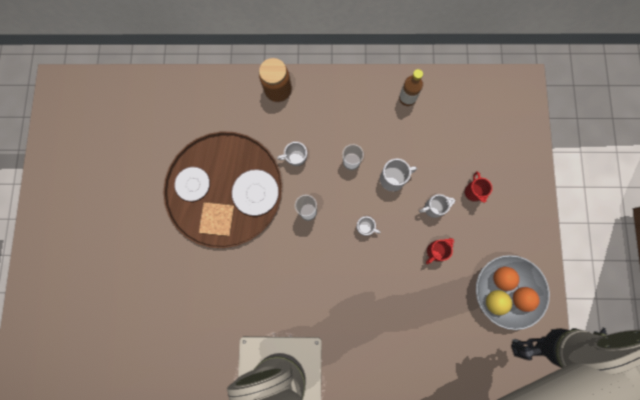

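The scene view shows six vessels in the middle, two red jugs, a fruit bowl, a bottle and a wooden pot. The tray is at (428,228) in the scene view. In the top view the large saucer is at (255,192), the small one at (192,184) and the coaster at (216,219). The bare quarter is around (225,155).

```bash
python3 - <<'E'
from h import *
crop('top0',150,120,350,260,4,'tA'); crop('top0',270,130,470,270,4,'tB'); crop('scene0',130,130,330,270,4,'sA'); crop('scene0',310,150,510,300,4,'sB')
E
```

```text
(no output)
```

View pics/tA.png

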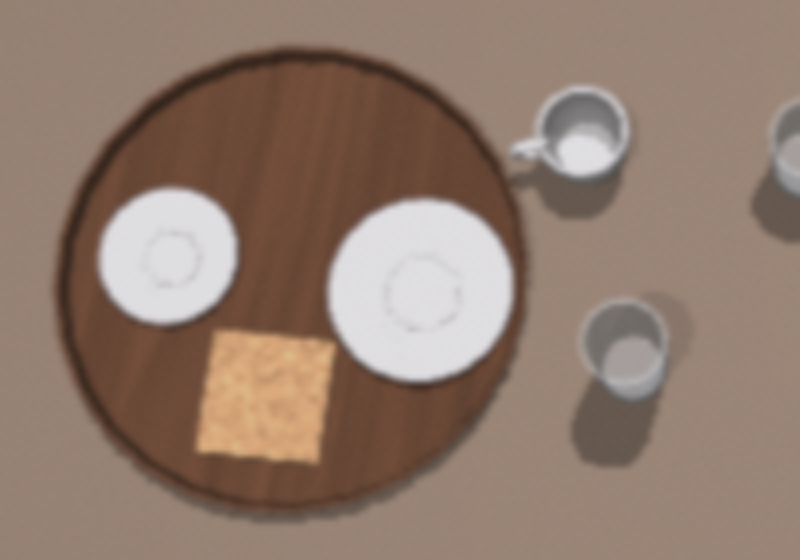

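View pics/tB.png

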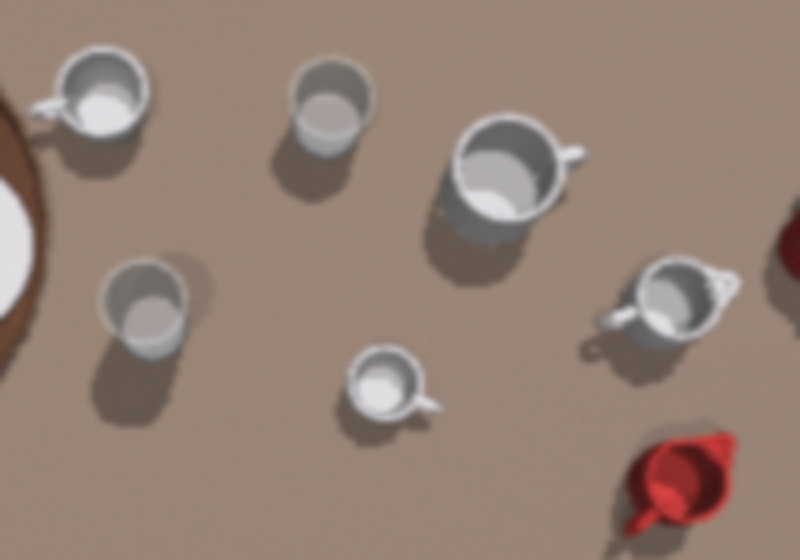

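View pics/sA.png

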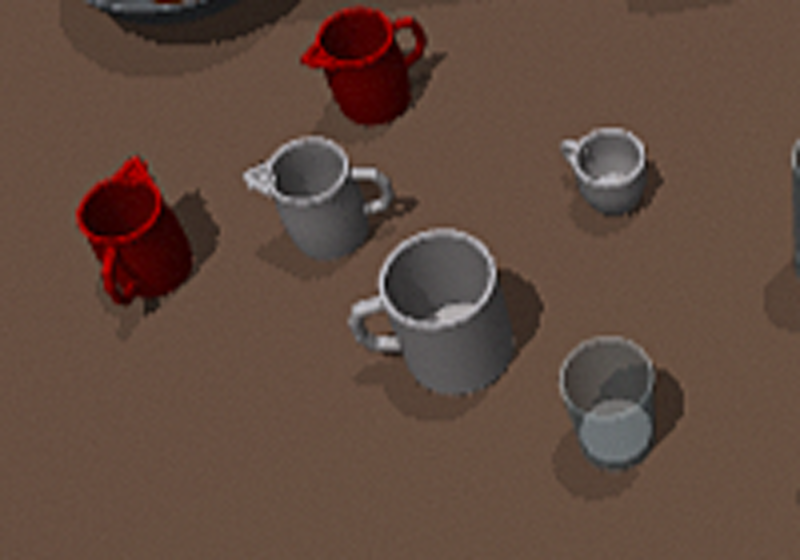

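View pics/sB.png

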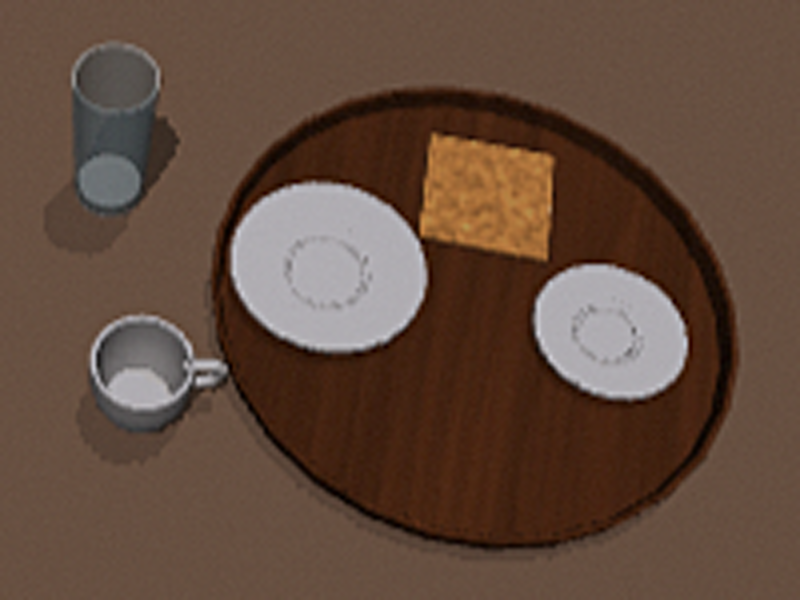

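```bash
cat > tri.py <<'E'
from h import *
P={ # top, scene
'coffee':((295.75,153.25),(345.75,240)),'coffee_h':((278.75,157.75),(366.25,244.5)),
'tumbler':((353.25,154.75),(281.75,224.5)),'espresso':((366.5,225.75),(282.5,169.75)),'esp_h':((379.5,231.75),(271.5,166.25)),
'jug':((439.5,204.75),(207,172.5)),'jug_h':((420.5,210.5),(227.25,177.5)),'jug_lip':((454.5,201.5),(192,174.5)),
'mug':((397,172),(239.75,202)),'glass':((306,205.25),(339,169.5)),
'large':((255,192.5),(392.25,216.75)),'small':((192,184),(462.5,233)),'coaster':((216.25,219.25),(431.75,199.25)),'tray':((222.75,189.75),(428.75,229.25))}
def tri(a,b):
    o1,d1=ray('top',*a);o2,d2=ray('scene',*b)
    d1/=np.linalg.norm(d1);d2/=np.linalg.norm(d2)
    s=np.linalg.lstsq(np.c_[d1,-d2],o2-o1,rcond=None)[0]
    p,q=o1+s[0]*d1,o2+s[1]*d2
    return (p+q)/2,np.linalg.norm(p-q)
Z=dict(coffee=.06,tumbler=.085,espresso=.05,jug=.076,large=.021,small=.018,coaster=.012,tray=.022,mug=.096,glass=.135)
if __name__=='__main__':
  for k,(a,b) in P.items():
    p,g=tri(a,b); s=k,np.round(p,3),round(g,4)
    print(*s, *( (np.round(at_z('top',*a,Z[k])[:2],4),np.round(at_z('scene',*b,Z[k])[:2],4)) if k in Z else ()))
E
python3 tri.py
```

```text
coffee [ 0.641 -0.034  0.051] 0.0046 [ 0.6385 -0.0374] [ 0.6455 -0.032 ]
coffee_h [0.634 0.02  0.025] 0.0067
tumbler [ 0.63  -0.204  0.075] 0.004 [ 0.6277 -0.2051] [ 0.6353 -0.1997]
espresso [ 0.428 -0.243  0.039] 0.0046 [ 0.4272 -0.2442] [ 0.4355 -0.2381]
esp_h [ 0.412 -0.281  0.029] 0.0052
jug [ 0.486 -0.449  0.068] 0.0023 [ 0.4854 -0.4481] [ 0.4919 -0.444 ]
jug_h [ 0.474 -0.401  0.035] 0.0046
jug_lip [ 0.496 -0.492  0.064] 0.0036
mug [ 0.579 -0.328  0.078] 0.0041 [ 0.5748 -0.3275] [ 0.5888 -0.3203]
glass [ 0.473 -0.072  0.128] 0.0042 [ 0.4721 -0.0748] [ 0.4779 -0.0699]
large [0.53  0.09  0.009] 0.0042 [0.5275 0.0855] [0.5368 0.0903]
small [0.556 0.284 0.007] 0.0041 [0.553  0.2778] [0.5617 0.282 ]
coaster [ 0.449  0.205 -0.001] 0.0034 [0.4473 0.1999] [0.4576 0.2036]
tray [ 0.543  0.196 -0.017] 0.0067 [0.5351 0.1826] [0.5642 0.1902]
```

```bash
cat > plan.py <<'E'
from h import *
from scipy.spatial.transform import Rotation as Rn
def Rdown(psi):
    a=np.radians(psi); x=np.array([np.cos(a),np.sin(a),0]); z=np.array([0,0,-1.]); return np.c_[x,np.cross(z,x),z]
def pose():
    o=manip.get_obs(); return np.array(o['position']),Rn.from_quat(o['ee_rot']).as_matrix(),o
def psi_of(R): return np.degrees(np.arctan2(R[1,0],R[0,0]))
def plan(wps,show=True,start=None):
    """wps: list of (xyz,psi,grip,nrows)"""
    p,R,o=pose()
    if start: p,R=start
    rows=[]; 
    for xyz,psi,g,n in wps:
        xyz=np.array(xyz,float); p0,psi0=p.copy(),psi_of(R); dpsi=(psi-psi0+180)%360-180
        for i in range(1,n+1):
            tp=p0+(xyz-p0)*i/n; tR=Rdown(psi0+dpsi*i/n)
            d=np.round(2000*(R.T@(tp-p)))/2000; w=np.round(10*np.degrees(Rn.from_matrix(R.T@tR).as_rotvec()))/10
            if abs(np.linalg.norm(d))>.0625 or np.linalg.norm(w)>10.7: print('TOO FAST',d,w)
            p=p+R@d; R=R@Rn.from_rotvec(np.radians(w)).as_matrix(); rows.append([*map(float,d+0.),*map(float,w+0.),g])
    if show:
        for i in range(0,len(rows),10): print('['+','.join('['+','.join('%g'%v for v in r)+']' for r in rows[i:i+10])+']')
        print('end',np.round(p,4),round(psi_of(R),2))
    return rows
def wrist_ray(u,v,p,R):
    c=viewer.calibration('wrist'); T=np.array(c['T_tool_cam']); a=np.array([u-c['cx'],v-c['cy']]); r=np.linalg.norm(a); th=r/c['fx']
    d=np.r_[a/max(r,1e-9)*np.sin(th),np.cos(th)]
    return p+R@T[:3,3], R@(T[:3,:3]@d)
def wrist_at_z(u,v,z,p,R):
    o,d=wrist_ray(u,v,p,R); return o+d*(z-o[2])/d[2]
def wsnap(fn):
    p,R,o=pose(); pic,d=snap('wrist',fn); np.savez('pics/'+fn+'_pose.npz',p=p,R=R); print('pose',np.round(p,4),round(psi_of(R),2),'clock',o['clock']); return pic,d,p,R
E
python3 -c "
from plan import *
plan([((.61,-.05,.24),97,1,14)])"
```

```text
[[0.0415,-0.0305,-0.0005,-0.1,0,-5.9,1],[0.044,-0.026,-0.001,0,0,-5.9,1],[0.047,-0.0215,-0.0005,0,0,-5.9,1],[0.0485,-0.016,-0.0005,0,0,-5.9,1],[0.05,-0.0115,-0.001,0,0,-6,1],[0.051,-0.006,-0.0005,0,0,-5.9,1],[0.0515,-0.001,-0.0005,0,0,-5.9,1],[0.051,0.0045,-0.001,0,0,-5.9,1],[0.0505,0.01,-0.0005,0,0,-5.9,1],[0.049,0.015,-0.001,0,0,-5.9,1]]
[[0.0475,0.0195,-0.0005,0,0,-5.9,1],[0.045,0.025,-0.0005,0,0,-5.9,1],[0.042,0.029,-0.001,0,0,-5.9,1],[0.0395,0.033,-0.0005,0,0,-5.9,1]]
end [ 0.6098 -0.0498  0.24  ] 96.96
```

{"method": "move_arm", "body": {"deltas": [[0.0415,-0.0305,-0.0005,-0.1,0,-5.9,1],[0.044,-0.026,-0.001,0,0,-5.9,1],[0.047,-0.0215,-0.0005,0,0,-5.9,1],[0.0485,-0.016,-0.0005,0,0,-5.9,1],[0.05,-0.0115,-0.001,0,0,-6,1],[0.051,-0.006,-0.0005,0,0,-5.9,1],[0.0515,-0.001,-0.0005,0,0,-5.9,1],[0.051,0.0045,-0.001,0,0,-5.9,1],[0.0505,0.01,-0.0005,0,0,-5.9,1],[0.049,0.015,-0.001,0,0,-5.9,1]]}}

```text
clock: 1.35
position: [0.4806, -0.2077, 0.2377]
ee_rot: [0.801, 0.599, -0.0, 0.001]
ft_force: [0.4, -0.7, 0.1]
grip_width: 0.998
```

{"method": "move_arm", "body": {"deltas": [[0.0475,0.0195,-0.0005,0,0,-5.9,1],[0.045,0.025,-0.0005,0,0,-5.9,1],[0.042,0.029,-0.001,0,0,-5.9,1],[0.0395,0.033,-0.0005,0,0,-5.9,1],[0,0,0,0,0,0,1],[0,0,0,0,0,0,1]]}}

```text
clock: 2.1
position: [0.6096, -0.0507, 0.2396]
ee_rot: [0.663, 0.748, -0.001, 0.0]
ft_force: [0.4, -0.1, 0.4]
grip_width: 0.999
```

```bash
python3 -c "
from plan import *
wsnap('w1')"
```

```text
pose [ 0.6096 -0.0507  0.2396] 96.91 clock 2.1
```

View pics/w1.png

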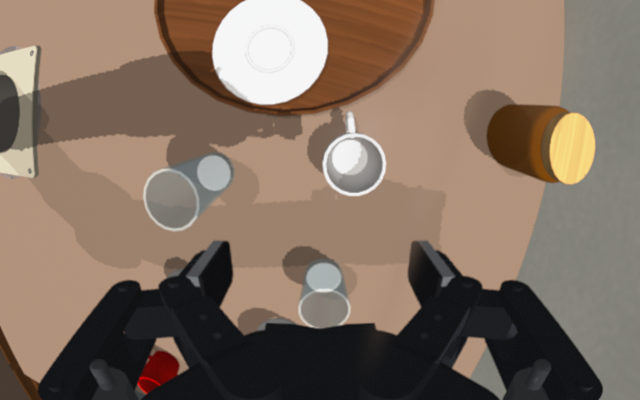

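```bash
python3 -c "
from plan import *
crop('w1',300,90,420,210,6,'w1a');crop('w1',200,0,340,120,5,'w1b');crop('w1',280,250,380,340,6,'w1c')
plan([((.54,.10,.28),97,1,4)])"
```

```text
[[0.0395,-0.0125,-0.01,0,0.1,0,1],[0.04,-0.013,-0.01,0,0,-0.1,1],[0.0395,-0.0125,-0.01,0,0,0,1],[0.0395,-0.013,-0.0105,0,0,-0.1,1]]
end [0.5398 0.0999 0.2802] 97.04
```

View pics/w1a.png

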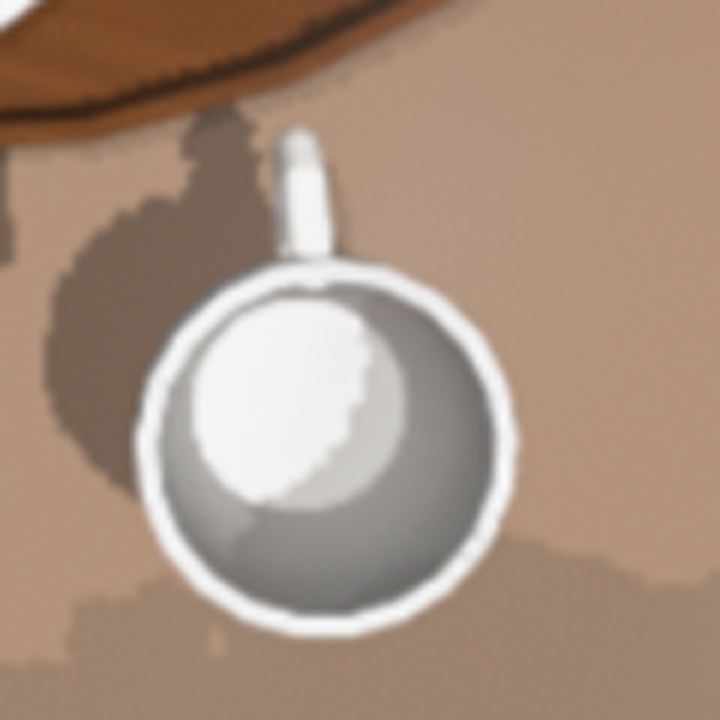

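View pics/w1b.png

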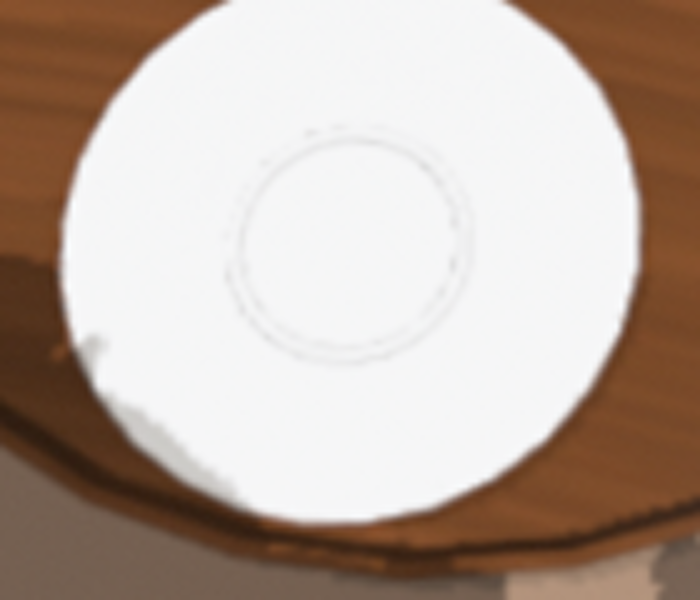

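View pics/w1c.png

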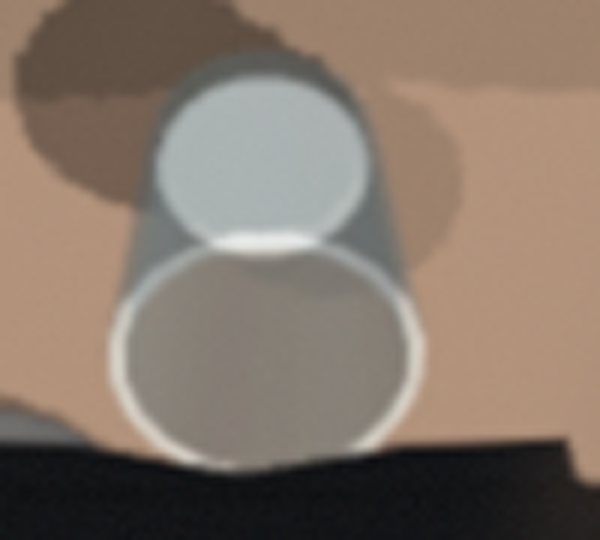

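{"method": "move_arm", "body": {"deltas": [[0.0395,-0.0125,-0.01,0,0.1,0,1],[0.04,-0.013,-0.01,0,0,0,1],[0.0395,-0.0125,-0.01,0,0,0,1],[0.0395,-0.013,-0.0105,0,0,0,1],[0,0,0,0,0,0,1],[0,0,0,0,0,0,1]]}}

```text
clock: 2.9
position: [0.5403, 0.0991, 0.2805]
ee_rot: [0.664, 0.748, -0.0, 0.001]
ft_force: [-0.3, -0.5, 0.6]
grip_width: 0.999
```

```bash
python3 -c "
from plan import *
wsnap('w2')"
```

```text
pose [0.5403 0.0991 0.2805] 96.81 clock 2.9
```

View pics/w2.png

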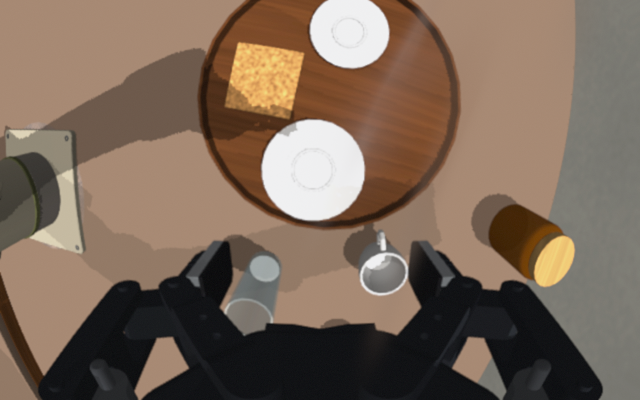

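```bash
python3 -c "
from plan import *
crop('w2',190,0,350,120,5,'w2a');crop('w2',300,0,460,110,5,'w2b');crop('w2',240,110,430,300,4,'w2c')"
```

```text
(no output)
```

View pics/w2a.png

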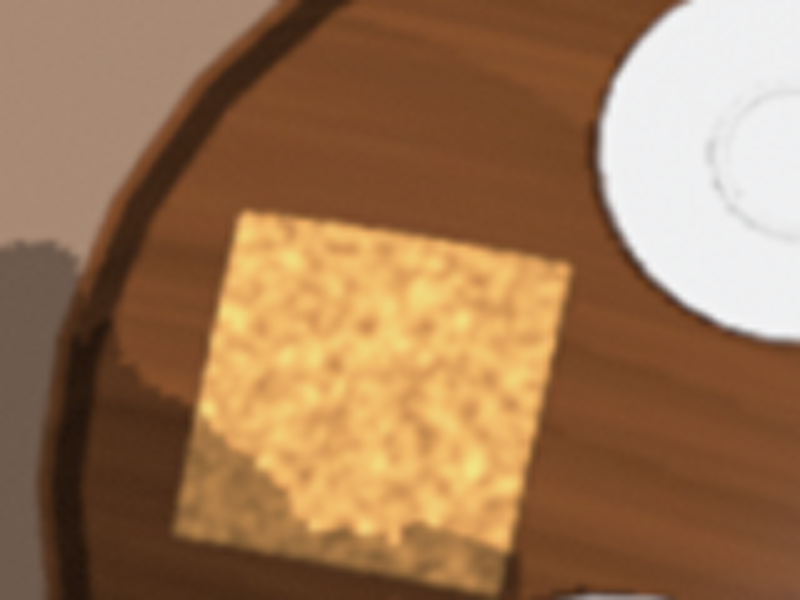

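View pics/w2b.png

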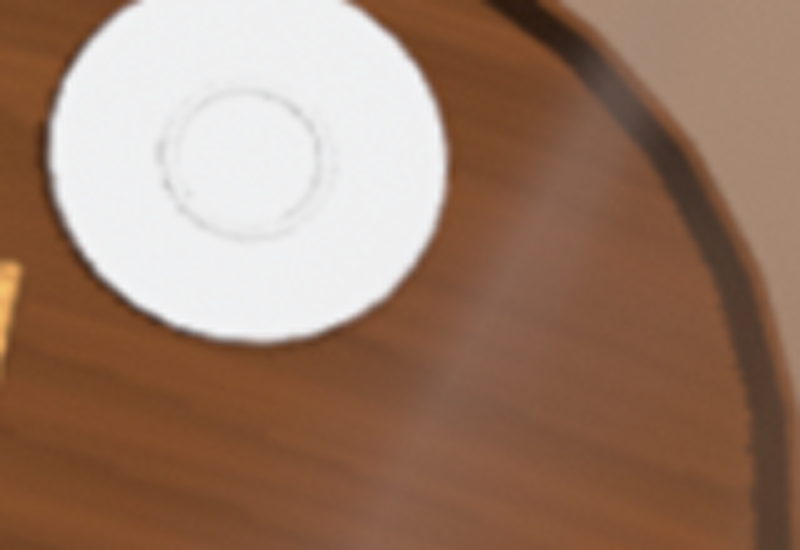

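View pics/w2c.png

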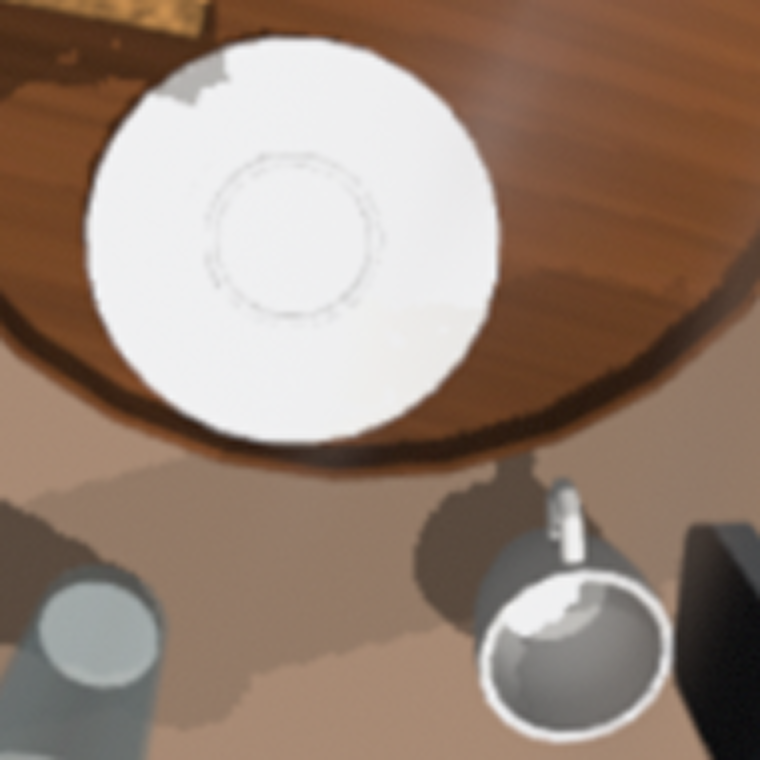

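```bash
cat > wt.py <<'E'
from plan import *
def L(fn): 
    z=np.load('pics/'+fn+'_pose.npz'); return z['p'],z['R']
def wtri(*obs):
    A=np.zeros((3,3));b=np.zeros(3)
    for fn,u,v in obs:
        o,d=wrist_ray(u,v,*L(fn)); d/=np.linalg.norm(d); M=np.eye(3)-np.outer(d,d);A+=M;b+=M@o
    return np.linalg.solve(A,b)
def wz(fn,u,v,z): return wrist_at_z(u,v,z,*L(fn))[:2]
E
python3 -c "
from wt import *
r=lambda x:np.round(x,4)
print('coffee tri',r(wtri(('w1',354.3,164.5),('w2',384,274))),r(wz('w1',354.3,164.5,.06)),r(wz('w2',384,274,.06)))
print('handle tri',r(wtri(('w1',349.7,111.7),('w2',380.75,230.5))),r(wz('w1',349.7,114,.05)))
print('large tri',r(wtri(('w1',269.8,49.2),('w2',313.5,169))),r(wz('w1',269.8,49.2,.011)),r(wz('w2',313.5,169,.011)), 'edge', r(wz('w2',313.4,170,.021)))
print('tumb',r(wz('w1',324.5,308.3,.085)))
print('small',r(wz('w2',348.8,32.6,.011)))
print('coaster',r(wz('w2',264.5,80.05,.012)))
for c in [(240,210),(572,264),(503,593),(175,534)]: print(r(wz('w2',190+c[0]/5,c[1]/5,.012)))
for fn,u,v in (('w2',313,169),('w2',348,32),('w2',264,80),('w2',400,100),('w1',330,180)):
  d=np.load('pics/'+fn+'.npz')['d']; o,dd=wrist_ray(u,v,*L(fn)); p,R=L(fn); T=viewer.calibration('wrist')['T_tool_cam']; dc=(R@T[:3,:3]).T@dd; print(fn,u,v,r(o+dd*d[v,u]/dc[2]))
"
```

```text
coffee tri [ 0.6443 -0.0363  0.0588] [ 0.6441 -0.0361] [ 0.644  -0.0356]
handle tri [0.6336 0.0185 0.0362] [0.6331 0.0161]
large tri [0.5324 0.0855 0.0056] [0.5329 0.0842] [0.5329 0.0867] edge [0.5329 0.0873]
tumb [ 0.6329 -0.2023]
small [0.5574 0.2764]
coaster [0.4547 0.1992]
[0.4118 0.2497]
[0.5029 0.2407]
[0.495 0.151]
[0.4038 0.1594]
w2 313 169 [0.5322 0.0863 0.0094]
w2 348 32 [0.5561 0.2767 0.0123]
w2 264 80 [0.4539 0.1993 0.0112]
w2 400 100 [0.638  0.1957 0.006 ]
w1 330 180 [ 0.6207 -0.0561  0.0594]
```

```bash
python3 -c "
from plan import *
plan([((.644,-.036,.11),101,1,5),((.644,-.036,.022),101,1,3)])"
```

```text
[[-0.029,0.0175,0.034,0,0.1,-0.8,1],[-0.0295,0.017,0.034,0,0,-0.9,1],[-0.03,0.0165,0.034,0,0,-0.8,1],[-0.03,0.016,0.034,0,0,-0.9,1],[-0.03,0.0155,0.034,0,0,-0.8,1],[0,0,0.0295,0,0,0,1],[0,0,0.0295,0,0,0,1],[0,0,0.029,0,0,0,1]]
end [ 0.6438 -0.0358  0.0222] 100.97
```

{"method": "move_arm", "body": {"deltas": [[-0.029,0.0175,0.034,0,0,-0.8,1],[-0.0295,0.017,0.034,0,0,-0.9,1],[-0.03,0.0165,0.034,0,0,-0.8,1],[-0.03,0.016,0.034,0,0,-0.9,1],[-0.03,0.0155,0.034,0,0,-0.8,1],[0,0,0,0,0,0,1],[0,0,0,0,0,0,1]]}}

```text
clock: 3.82
position: [0.6439, -0.034, 0.1104]
ee_rot: [0.636, 0.772, 0.0, -0.0]
ft_force: [-1.0, 0.5, -0.8]
grip_width: 0.997
```

```bash
python3 -c "
from plan import *
wsnap('w3')
plan([((.644,-.036,.022),101,1,3)])"
```

```text
pose [ 0.6439 -0.034   0.1104] 101.07 clock 3.825
[[-0.001,-0.0005,0.0295,0.1,0,0,1],[-0.001,0,0.03,0,0,0.1,1],[-0.0005,0,0.0295,0,0,0,1]]
end [ 0.6442 -0.0358  0.0222] 101.04
```

View pics/w3.png

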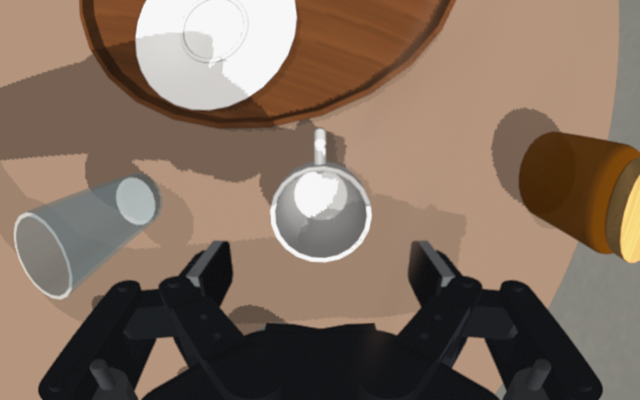

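The cup sits on the jaw midline, with its rim centre at (321,212) and its handle straight ahead at (320,140), so I'm descending.

{"method": "move_arm", "body": {"deltas": [[-0.001,-0.0005,0.0295,0,0,0,1],[-0.001,0,0.03,0,0,0,1],[0,0,0.0295,0,0,0,1],[0,0,0,0,0,0,-1],[0,0,0,0,0,0,-1],[0,0,0,0,0,0,-1],[0,0,0,0,0,0,-1],[0,0,0,0,0,0,-1]], "force": 40}}

```text
clock: 4.88
position: [0.6442, -0.0355, 0.0221]
ee_rot: [0.635, 0.772, 0.0, 0.0]
ft_force: [-0.1, -0.8, 0.8]
grip_width: 0.764
```

```bash
python3 -c "
from plan import *
p,R,o=pose();print(p,psi_of(R),o['grip_width'])
wsnap('w4')
plan([(p+[0,0,.04],101,-1,2)])"
```

```text
[ 0.64418215 -0.03553439  0.02207153] 101.1501580898069 0.7636661130371276
pose [ 0.6442 -0.0355  0.0221] 101.15 clock 4.875
[[0,0,-0.02,0.1,0,0.1,-1],[0,0,-0.02,0,0,0,-1]]
end [ 0.6442 -0.0355  0.0621] 101.05
```

View pics/w4.png

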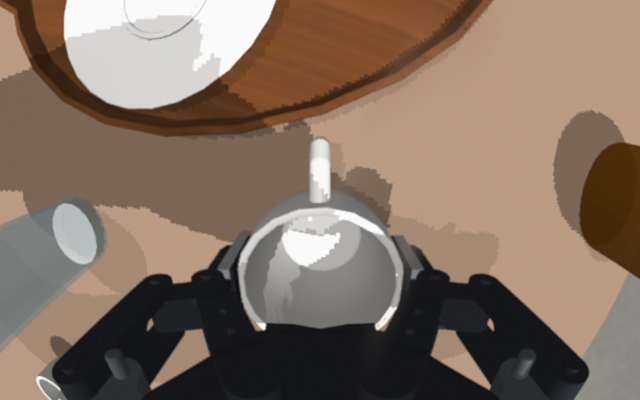

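{"method": "move_arm", "body": {"deltas": [[0,0,-0.01,0,0,0,-1],[0,0,-0.03,0,0,0,-1],[0,0,-0.04,0,0,0,-1],[0,0,0,0,0,0,-1]]}}

```text
clock: 5.42
position: [0.6461, -0.0351, 0.1058]
ee_rot: [0.635, 0.772, 0.002, 0.003]
ft_force: [0.8, 0.2, -0.9]
grip_width: 0.761
```

```bash
python3 -c "
from plan import *
p,R,o=pose();print(o['grip_width'],o['ft_force'])
wsnap('w5')
plan([((.5325,.0862,.09),101,-1,5),((.5325,.0862,.042),101,-1,2)])"
```

```text
0.7609010090675459 [ 0.84681158  0.16170192 -0.89239184]
pose [ 0.6461 -0.0351  0.1058] 101.16 clock 5.425
[[0.028,-0.0175,0.0025,0.2,0.1,0,-1],[0.0285,-0.017,0.003,0,0,0.1,-1],[0.028,-0.0175,0.0025,0,0,0,-1],[0.0285,-0.0175,0.003,0,0,0,-1],[0.028,-0.0175,0.0025,0,0,0.1,-1],[0,0,0.024,0,0,0,-1],[0,0,0.024,0,0,0,-1]]
end [0.5323 0.0863 0.042 ] 100.96
```

View pics/w5.png

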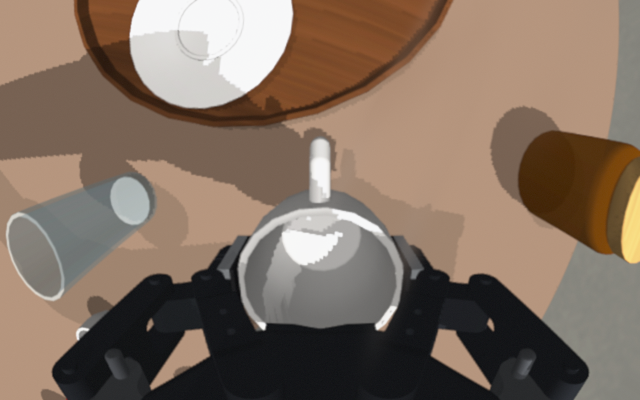

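{"method": "move_arm", "body": {"deltas": [[0.028,-0.0175,0.002,0,0,0,-1],[0.0285,-0.017,0.002,0,0,0,-1],[0.028,-0.0175,0.002,0,0,0,-1],[0.0285,-0.0175,0.002,0,0,0,-1],[0.028,-0.0175,0.002,0,0,0,-1],[0,0,0,0,0,0,-1],[0,0,0,0,0,0,-1],[0,0,0,0,0,0,-1]]}}

```text
clock: 6.48
position: [0.5317, 0.0851, 0.0913]
ee_rot: [0.636, 0.772, -0.0, 0.0]
ft_force: [-0.4, -0.5, -2.3]
grip_width: 0.762
```

```bash
python3 -c "
from plan import *
p,R,o=pose();print(p,o['grip_width'],o['ft_force'])
plan([((.5328,.0862,.042),101,-1,3)])"
```

```text
[0.53166376 0.08508418 0.09127271] 0.7616942238214641 [-0.41595052 -0.48682753 -2.27226739]
[[0.0005,0.0005,0.0165,0,0,0,-1],[0,0.0005,0.0165,0,0,0,-1],[0.0005,0.0005,0.0165,0,0,0.1,-1]]
end [0.5329 0.0863 0.0418] 100.97
```

{"method": "move_arm", "body": {"deltas": [[0.0005,0.0005,0.0165,0,0,0,-1],[0,0.0005,0.0165,0,0,0,-1],[0.0005,0.0005,0.0135,0,0,0,-1],[0,0,0.002,0,0,0,-1],[0,0,0,0,0,0,-1],[0,0,0,0,0,0,-1]]}}

```text
clock: 7.22
position: [0.533, 0.0874, 0.0436]
ee_rot: [0.635, 0.773, 0.0, 0.0]
ft_force: [0.0, -0.0, -1.2]
grip_width: 0.76
```

```bash
python3 -c "
from plan import *
p,R,o=pose();print(p,psi_of(R),o['grip_width'],o['ft_force'])
wsnap('w6')"
```

```text
[0.53296716 0.08742021 0.04357688] 101.1600068738119 0.7603218624873965 [ 0.01378681 -0.02100026 -1.17893856]
pose [0.533  0.0874 0.0436] 101.16 clock 7.225
```

View pics/w6.png

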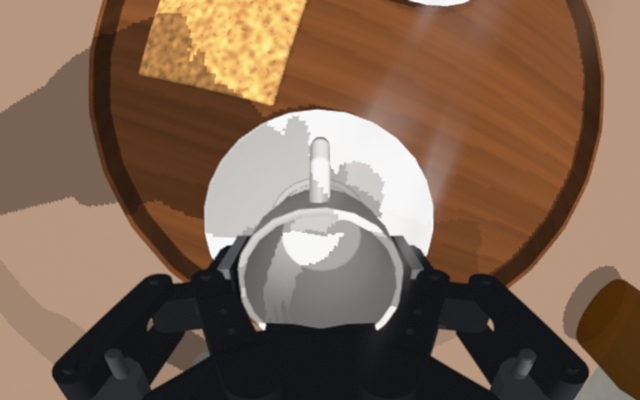

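{"method": "move_arm", "body": {"deltas": [[-0.001,0,0.004,0,0,0,-1],[0,0,0.003,0,0,0,-1],[0,0,0.001,0,0,0,-1],[0,0,0.001,0,0,0,-1],[0,0,0,0,0,0,-1],[0,0,0,0,0,0,-1]]}}

```text
clock: 8.02
position: [0.5328, 0.0863, 0.0341]
ee_rot: [0.635, 0.772, 0.0, 0.0]
ft_force: [-0.4, 0.9, -1.8]
grip_width: 0.762
```

{"method": "move_arm", "body": {"deltas": [[0,0,0.001,0,0,0,-1],[0,0,0,0,0,0,-1]]}}

```text
clock: 8.28
position: [0.5328, 0.0863, 0.0331]
ee_rot: [0.635, 0.772, 0.0, 0.0]
ft_force: [0.7, 0.2, -2.1]
grip_width: 0.762
```

{"method": "move_arm", "body": {"deltas": [[0,0,0.0005,0,0,0,-1],[0,0,0,0,0,0,-1]]}}

```text
clock: 8.52
position: [0.5329, 0.0863, 0.0329]
ee_rot: [0.635, 0.772, 0.0, 0.0]
ft_force: [-1.4, -1.3, 4.3]
grip_width: 0.765
```

{"method": "move_arm", "body": {"deltas": [[0,0,0.0005,0,0,0,-1],[0,0,0,0,0,0,-1]]}}

```text
clock: 8.78
position: [0.533, 0.0863, 0.0329]
ee_rot: [0.635, 0.772, -0.0, 0.0]
ft_force: [-4.0, -1.5, 11.3]
grip_width: 0.76
```

{"method": "move_arm", "body": {"deltas": [[0,0,-0.0005,0,0,0,-1],[0,0,0,0,0,0,0.7],[0,0,0,0,0,0,1],[0,0,0,0,0,0,1],[0,0,0,0,0,0,1]]}}

```text
clock: 9.4
position: [0.5328, 0.0863, 0.0325]
ee_rot: [0.635, 0.772, 0.0, 0.0]
ft_force: [0.2, -0.4, 1.0]
grip_width: 1.003
```

{"method": "move_arm", "body": {"deltas": [[0,0,-0.02,0,0,0,1],[0,0,-0.04,0,0,0,1],[0,0,-0.05,0,0,0,1],[0,0,-0.05,0,0,0,1],[0,0,-0.02,0,0,0,1],[0,0,0,0,0,0,1]]}}

```text
clock: 10.15
position: [0.5336, 0.0868, 0.2152]
ee_rot: [0.635, 0.773, 0.001, 0.002]
ft_force: [0.6, 0.3, -0.5]
grip_width: 0.998
```

```bash
python3 -c "
from plan import *
wsnap('w7')
plan([((.50,-.15,.25),60,1,6),((.43,-.27,.24),67,1,3)])"
```

```text
pose [0.5336 0.0868 0.2152] 101.17 clock 10.15
[[-0.0375,-0.013,-0.006,0.1,0,6.9,1],[-0.039,-0.0085,-0.006,0,0,6.8,1],[-0.0395,-0.0035,-0.006,0,0,6.9,1],[-0.04,0.001,-0.0065,0,0,6.8,1],[-0.039,0.0055,-0.006,0,0,6.9,1],[-0.0385,0.0105,-0.006,0,0,6.9,1],[-0.0465,0,0.0035,0,0,-2.3,1],[-0.046,-0.002,0.0035,0,0,-2.4,1],[-0.0465,-0.004,0.003,0,0,-2.3,1]]
end [ 0.4299 -0.2702  0.2401] 66.96
```

View pics/w7.png

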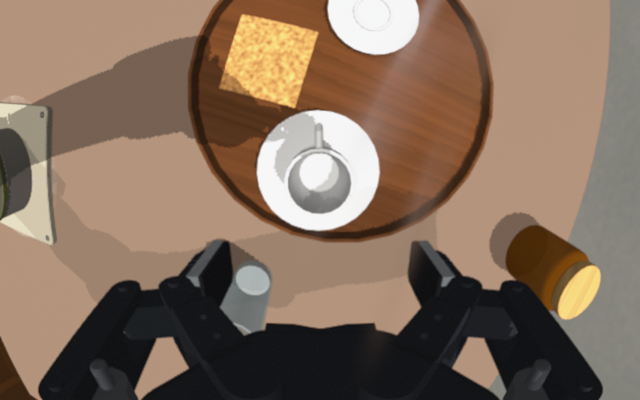

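```bash
python3 -c "
from plan import *
crop('w7',245,100,395,240,5,'w7a');crop('w7',200,0,430,120,3.4,'w7b')"
```

View pics/w7a.png

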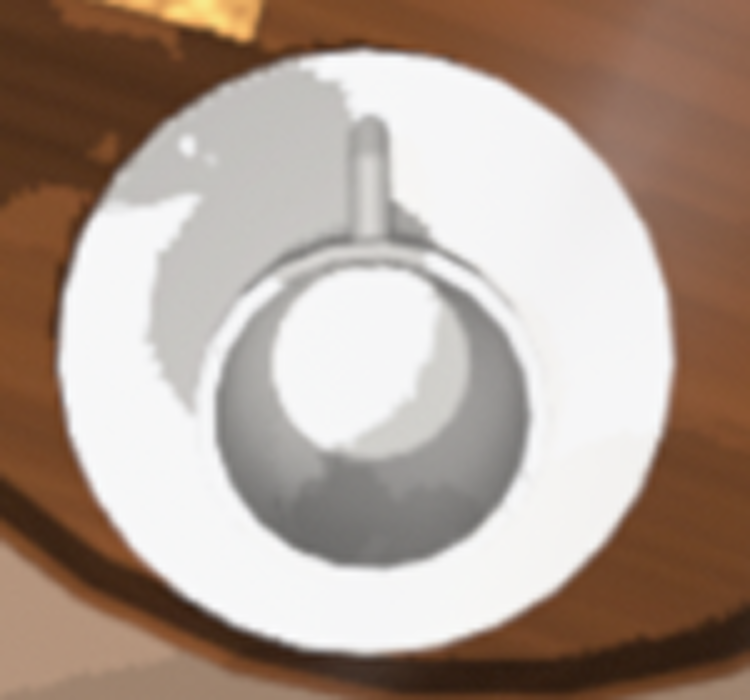

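View pics/w7b.png

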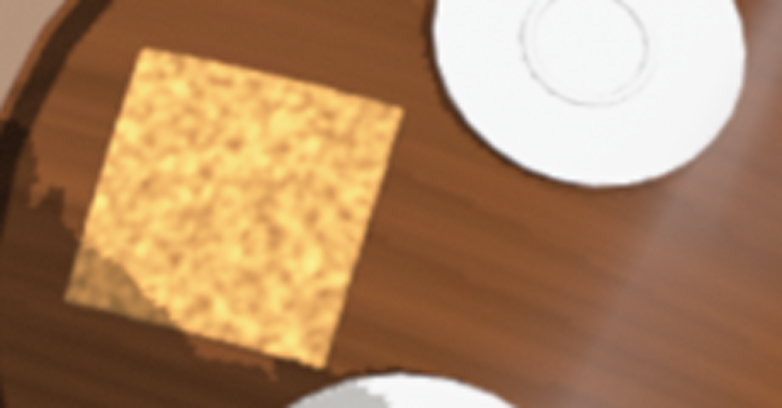

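{"method": "move_arm", "body": {"deltas": [[-0.0375,-0.013,-0.006,0,0,6.9,1],[-0.039,-0.0085,-0.006,0,0,6.8,1],[-0.0395,-0.0035,-0.006,0,0,6.9,1],[-0.04,0.001,-0.0065,0,0,6.8,1],[-0.039,0.0055,-0.006,0,0,6.9,1],[-0.0385,0.0105,-0.006,0,0,6.9,1],[-0.0465,0,0.0035,0,0,-2.3,1],[-0.046,-0.002,0.0035,0,0,-2.4,1],[-0.0465,-0.004,0.003,0,0,-2.3,1],[0,0,0,0,0,0,1]]}}

```text
clock: 11.45
position: [0.4268, -0.2734, 0.2375]
ee_rot: [0.836, 0.549, -0.001, -0.001]
ft_force: [1.0, 0.6, 0.2]
grip_width: 1.002
```

{"method": "move_arm", "body": {"deltas": [[0,0,0,0,0,0,1]]}}

```text
clock: 11.58
position: [0.4297, -0.2695, 0.2383]
ee_rot: [0.834, 0.552, 0.0, -0.001]
ft_force: [0.5, 1.1, 0.4]
grip_width: 1.0
```

```bash
python3 -c "
from plan import *
wsnap('w8')"
```

```text
pose [ 0.4297 -0.2695  0.2383] 66.96 clock 11.575
```

View pics/w8.png

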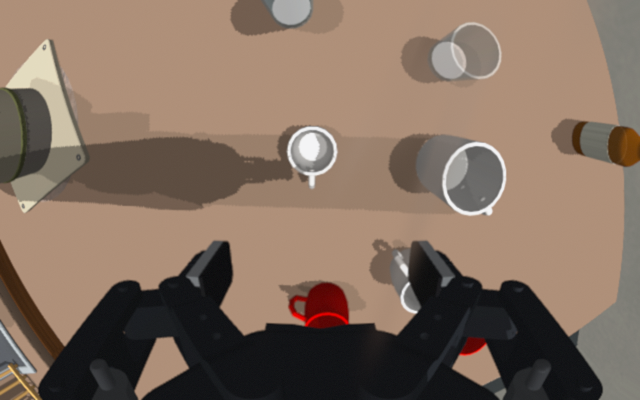

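```bash
python3 -c "
from wt import *
r=lambda x:np.round(x,4)
print('saucer',r(wz('w7',318.3,170.2,.021)),'cup',r(wz('w7',319.5,182.8,.071)))
print('small',r(wz('w7',372.4,13.8,.011)),r(wtri(('w7',372.4,13.8),('w2',348.8,32.6))))
print('coaster',r(wz('w7',268.9,60.3,.012)))
crop('w8',270,110,360,200,8,'w8a');crop('w8',390,0,530,120,5,'w8b')"
```

```text
saucer [0.5328 0.0882] cup [0.5344 0.0858]
small [0.5577 0.2765] [0.558  0.2771 0.0091]
coaster [0.4553 0.199 ]
```

View pics/w8a.png

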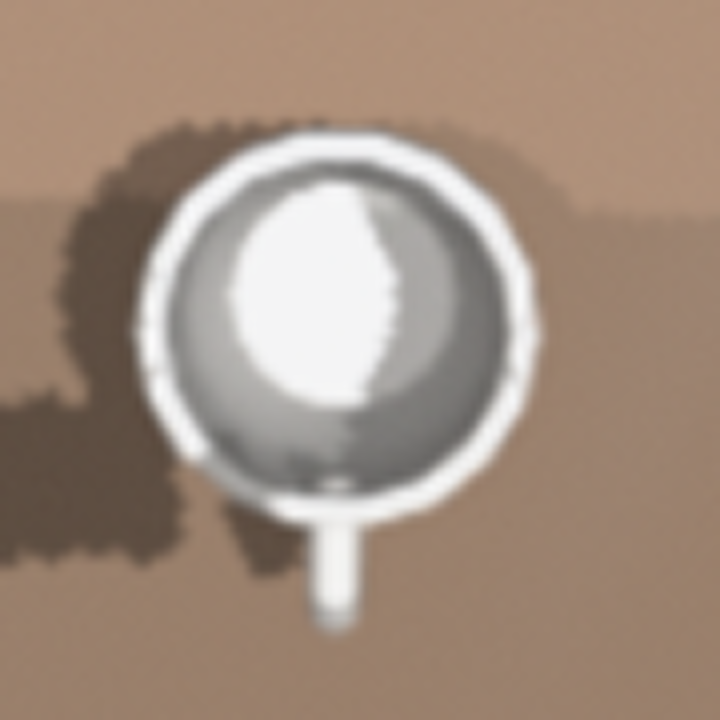

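View pics/w8b.png

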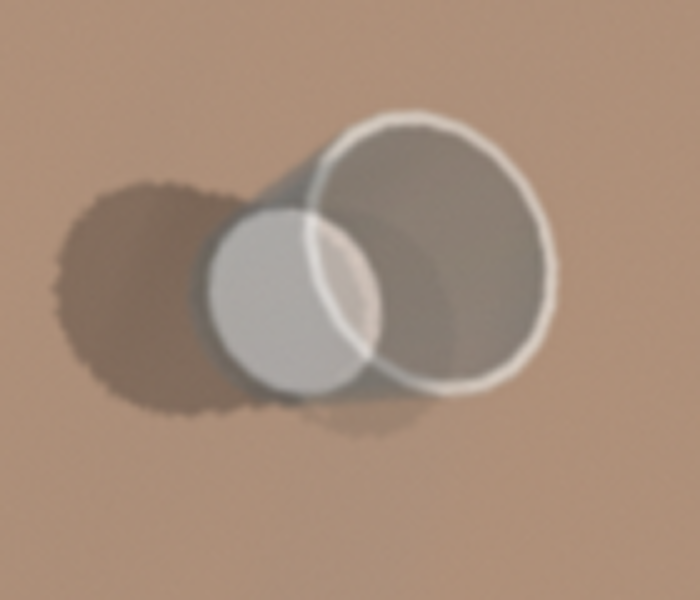

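```bash
python3 -c "
from wt import *
r=lambda x:np.round(x,4)
e=wz('w8',312.25,150.9,.05);h=wz('w8',311.75,188.2,.042);print('esp',r(e),r(h),np.degrees(np.arctan2(*(h-e)[::-1])))
print('tumb',r(wz('w8',476.2,50.4,.085)),r(wtri(('w8',476.2,50.4),('w1',324.5,308.3))))
plan([((*e,.11),67,1,4)])"
```

```text
esp [ 0.4319 -0.2441] [ 0.414  -0.2836] -114.38355210416823
tumb [ 0.6319 -0.2049] [ 0.634  -0.2048  0.0814]
[[0.006,-0.002,0.032,0,0,0,1],[0.006,-0.002,0.0325,0,0,0,1],[0.0055,-0.002,0.032,0,0,0,1],[0.006,-0.002,0.032,0,0,0,1]]
end [ 0.4319 -0.2441  0.1101] 67.04
```

{"method": "move_arm", "body": {"deltas": [[0.006,-0.002,0.032,0,0,1,1],[0.006,-0.002,0.0325,0,0,0,1],[0.0055,-0.002,0.032,0,0,0,1],[0.006,-0.002,0.032,0,0,0,1],[0,0,0,0,0,0,1],[0,0,0,0,0,0,1]]}}

```text
clock: 12.38
position: [0.4328, -0.2454, 0.1117]
ee_rot: [0.839, 0.545, 0.0, 0.001]
ft_force: [0.6, -0.6, -0.0]
grip_width: 1.001
```

```bash
python3 -c "
from wt import *
wsnap('w9');crop('w9',260,140,380,260,6,'w9a')
"
```

```text
pose [ 0.4328 -0.2454  0.1117] 66.01 clock 12.375
```

View pics/w9a.png

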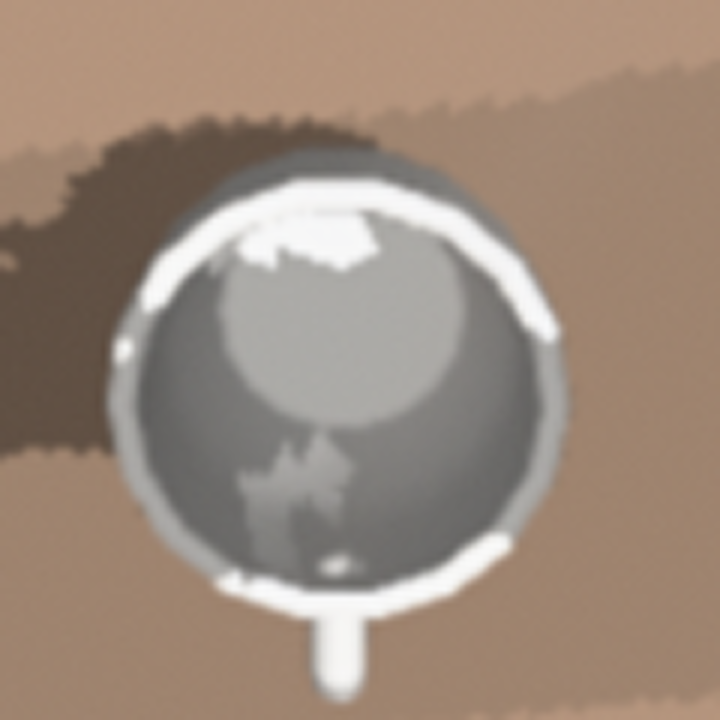

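```bash
python3 -c "
from wt import *
r=lambda x:np.round(x,4)
e=wz('w9',316.25,206.4,.05);t=wtri(('w9',316.25,206.4),('w8',312.25,150.9));print(r(e),r(t))
e=t[:2]
plan([((*e,.017),66,1,3)])"
```

```text
[ 0.4316 -0.2432] [ 0.4314 -0.2444  0.0463]
[[0,-0.0005,0.0315,0.1,0,0,1],[0.0005,-0.001,0.032,0,0,0,1],[0,-0.0005,0.0315,0,0,0,1]]
end [ 0.4314 -0.2445  0.017 ] 65.98
```

{"method": "move_arm", "body": {"deltas": [[0.0005,-0.0005,0.0315,0,0,0,1],[0.0005,-0.001,0.032,0,0,0,1],[0,-0.0005,0.0315,0,0,0,1],[0,0,0,0,0,0,1],[0,0,0,0,0,0,-1],[0,0,0,0,0,0,-1],[0,0,0,0,0,0,-1],[0,0,0,0,0,0,-1],[0,0,0,0,0,0,-1],[0,0,0,0,0,0,-1]], "force": 40}}

```text
clock: 13.68
position: [0.4315, -0.2445, 0.0173]
ee_rot: [0.839, 0.544, 0.001, 0.001]
ft_force: [-1.5, 1.2, 9.1]
grip_width: 0.602
```

```bash
python3 -c "
from wt import *
wsnap('w10'); print(manip.get_obs()['ft_force'])"
```

```text
pose [ 0.4315 -0.2445  0.0173] 65.94 clock 13.675
[-2.33420273  1.3954485   7.74324853]
```

View pics/w10.png

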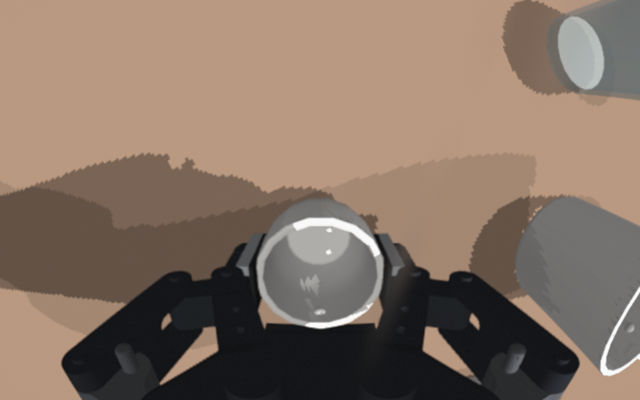

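{"method": "move_arm", "body": {"deltas": [[0,0,-0.01,0,0,0,-1],[0,0,-0.03,0,0,0,-1],[0,0,-0.045,0,0,0,-1],[0,0,-0.045,0,0,0,-1],[0,0,-0.045,0,0,0,-1],[0,0,-0.03,0,0,0,-1],[0,0,0,0,0,0,-1],[0,0,0,0,0,0,-1]]}}

```text
clock: 14.72
position: [0.43, -0.2436, 0.2201]
ee_rot: [0.839, 0.544, -0.0, -0.0]
ft_force: [-1.3, -0.4, -1.9]
grip_width: 0.606
```

```bash
python3 -c "
from wt import *
wsnap('w11'); print(manip.get_obs()['ft_force'])
plan([((.5577,.277,.21),66,-1,12)])"
```

```text
pose [ 0.43   -0.2436  0.2201] 65.96 clock 14.725
[ 0.99591111  0.76410814 -1.53542126]
[[0.044,-0.008,0.001,-0.1,0,0,-1],[0.044,-0.008,0.0005,0,0,0,-1],[0.044,-0.008,0.001,0,0,0,-1],[0.044,-0.008,0.001,0,0,0,-1],[0.044,-0.0075,0.0005,0,0,0,-1],[0.0435,-0.008,0.001,0,0,0,-1],[0.044,-0.008,0.0005,0,0,0,-1],[0.044,-0.008,0.001,0,0,0,-1],[0.044,-0.008,0.001,0,0,0,-1],[0.044,-0.008,0.0005,0,0,0,-1]]
[[0.044,-0.008,0.001,0,0,0,-1],[0.044,-0.008,0.0005,0,0,0,-1]]
end [0.5575 0.2771 0.2102] 65.96
```

View pics/w11.png

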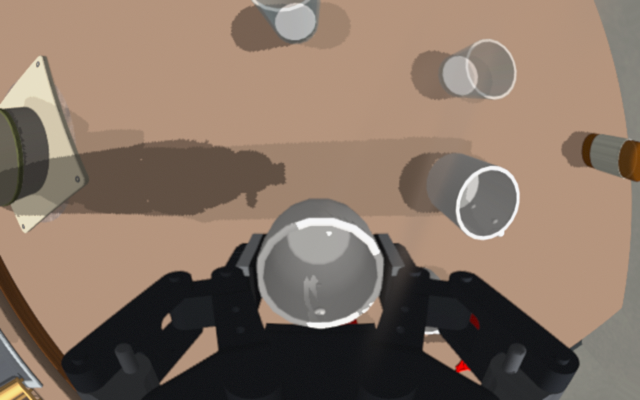

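The espresso cup is held upright. I'm carrying it high over the glass to the tray.

{"method": "move_arm", "body": {"deltas": [[0.03,-0.006,0,0,0,0,-1],[0.044,-0.008,0,0,0,0,-1],[0.044,-0.008,0,0,0,0,-1],[0.044,-0.008,0,0,0,0,-1],[0.044,-0.008,0,0,0,0,-1],[0.044,-0.008,0,0,0,0,-1],[0.044,-0.008,0,0,0,0,-1],[0.044,-0.008,0,0,0,0,-1],[0.044,-0.008,0,0,0,0,-1],[0.044,-0.008,0,0,0,0,-1]]}}

```text
clock: 16.02
position: [0.5325, 0.178, 0.2193]
ee_rot: [0.839, 0.544, -0.001, -0.0]
ft_force: [0.4, -0.2, -1.4]
grip_width: 0.602
```

{"method": "move_arm", "body": {"deltas": [[0.044,-0.008,0,0,0,0,-1],[0.035,-0.006,0,0,0,0,-1],[0.02,-0.002,0,0,0,0,-1],[0,0,0.02,0,0,0,-1],[0,0,0.02,0,0,0,-1],[0,0,0.02,0,0,0,-1],[0,0,0,0,0,0,-1],[0,0,0,0,0,0,-1]]}}

```text
clock: 17.02
position: [0.5588, 0.2737, 0.161]
ee_rot: [0.839, 0.544, 0.0, 0.0]
ft_force: [0.3, 0.2, -0.2]
grip_width: 0.605
```

```bash
python3 -c "
from wt import *
wsnap('w12'); print(manip.get_obs()['ft_force'])
plan([((.5578,.277,.055),66,-1,5)])"
```

```text
pose [0.5588 0.2737 0.161 ] 65.93 clock 17.025
[ 0.28803944 -0.37940563 -1.16345226]
[[0.0005,-0.0005,0.0215,0.1,-0.1,0,-1],[0.0005,-0.0005,0.021,0,0,0,-1],[0.0005,-0.0005,0.0215,0,0,0,-1],[0.0005,-0.0005,0.021,0,0,0,-1],[0.0005,-0.0005,0.0215,0,0,-0.1,-1]]
end [0.5576 0.2772 0.0549] 66.04
```

View pics/w12.png

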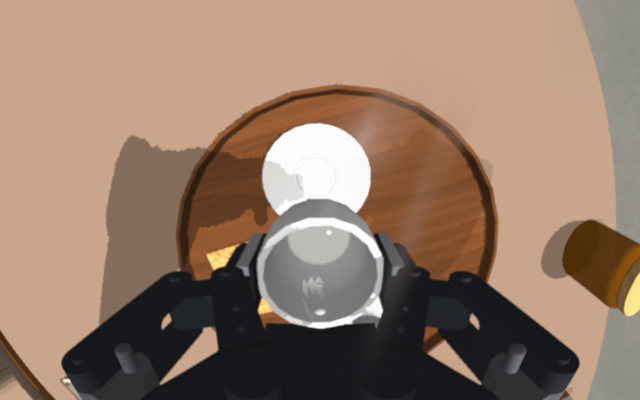

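```bash
python3 -c "
from wt import *
r=lambda x:np.round(x,4)
crop('w12',250,110,390,230,5,'w12a')
print(r(wz('w12',315,176,.011)))
# tray rim fit, z=.022 (outer r .18)
pts=[]
for u,v in [(177,222),(497,222),(337,86)]: pts.append(wz('w12',u,v,.022))
pts=np.array(pts);A=np.c_[2*pts,np.ones(3)];s=np.linalg.solve(A,(pts**2).sum(1));print('tray',r(s[:2]),np.sqrt(s[2]+s[0]**2+s[1]**2))"
```

```text
[0.5568 0.2795]
tray [0.5434 0.184 ] 0.17795804094443457
```

View pics/w12a.png

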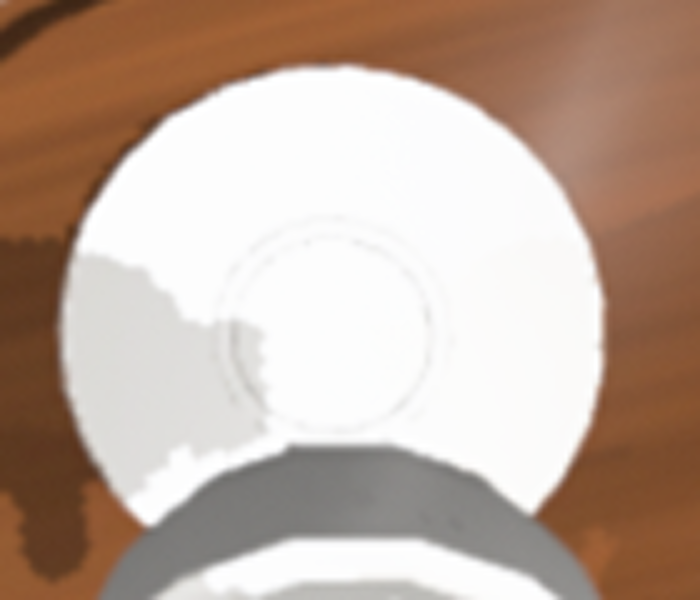

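{"method": "move_arm", "body": {"deltas": [[0.001,-0.0005,0.022,0,0,0,-1],[0.001,-0.0005,0.022,0,0,0,-1],[0.001,-0.0005,0.022,0,0,0,-1],[0.0005,-0.0005,0.022,0,0,0,-1],[0,0,0.02,0,0,0,-1],[0,0,0.01,0,0,0,-1],[0,0,0,0,0,0,-1],[0,0,0,0,0,0,-1],[0,0,0,0,0,0,-1]]}}

```text
clock: 18.2
position: [0.5587, 0.2781, 0.0434]
ee_rot: [0.839, 0.544, 0.001, 0.0]
ft_force: [-1.0, -0.1, -1.5]
grip_width: 0.6
```

```bash
python3 -c "
from wt import *
wsnap('w13'); print(manip.get_obs()['ft_force'])"
```

```text
pose [0.5587 0.2781 0.0434] 65.95 clock 18.2
[ 0.45881693  0.54986918 -1.49657302]
```

View pics/w13.png

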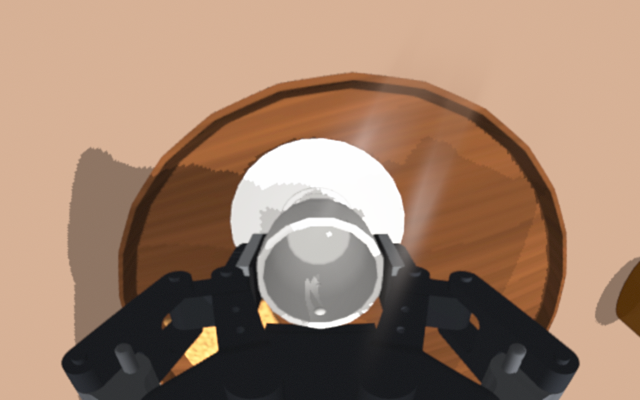

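{"method": "move_arm", "body": {"deltas": [[0,-0.001,0.006,0,0,0,-1],[0,0,0.005,0,0,0,-1],[0,0,0.002,0,0,0,-1],[0,0,0.001,0,0,0,-1],[0,0,0,0,0,0,-1],[0,0,0,0,0,0,-1]]}}

```text
clock: 19.0
position: [0.5574, 0.2784, 0.0287]
ee_rot: [0.839, 0.544, 0.0, 0.0]
ft_force: [0.2, -0.0, -1.2]
grip_width: 0.599
```

{"method": "move_arm", "body": {"deltas": [[0,0,0.001,0,0,0,-1],[0,0,0,0,0,0,-1]]}}

```text
clock: 19.25
position: [0.5575, 0.2787, 0.0285]
ee_rot: [0.839, 0.544, 0.001, 0.0]
ft_force: [-3.5, -1.0, 7.3]
grip_width: 0.607
```

{"method": "move_arm", "body": {"deltas": [[0,0,0.0005,0,0,0,-1],[0,0,0,0,0,0,-1]]}}

```text
clock: 19.5
position: [0.5575, 0.2788, 0.0285]
ee_rot: [0.839, 0.544, 0.001, 0.0]
ft_force: [-4.5, -2.1, 11.1]
grip_width: 0.604
```

{"method": "move_arm", "body": {"deltas": [[0,0,-0.0005,0,0,0,-1],[0,0,0,0,0,0,0.5],[0,0,0,0,0,0,1],[0,0,0,0,0,0,1],[0,0,0,0,0,0,1]]}}

```text
clock: 20.12
position: [0.5573, 0.2783, 0.0275]
ee_rot: [0.839, 0.544, 0.0, 0.0]
ft_force: [-0.5, 0.1, 0.3]
grip_width: 0.999
```

{"method": "move_arm", "body": {"deltas": [[0,0,-0.02,0,0,0,1],[0,0,-0.04,0,0,0,1],[0,0,-0.05,0,0,0,1],[0,0,-0.05,0,0,0,1],[0,0,-0.04,0,0,0,1],[0,0,0,0,0,0,1]]}}

```text
clock: 20.88
position: [0.5582, 0.2797, 0.2327]
ee_rot: [0.839, 0.544, 0.004, 0.001]
ft_force: [-0.1, 0.8, -0.4]
grip_width: 0.998
```

```bash
python3 -c "
from wt import *
wsnap('w14'); crop('w14',250,110,390,250,5,'w14a')
plan([((.634,-.204,.23),80,1,12)])"
```

```text
pose [0.5582 0.2797 0.2327] 65.98 clock 20.875
[[-0.034,0.022,0,0.2,-0.2,-1.2,1],[-0.035,0.0215,0,0,0,-1.1,1],[-0.035,0.021,0,0,0,-1.2,1],[-0.0355,0.02,0,0,0,-1.2,1],[-0.0355,0.0195,0,0,0,-1.1,1],[-0.0365,0.0185,0,0,0,-1.2,1],[-0.0365,0.018,0,0,0,-1.2,1],[-0.037,0.017,0,0,0,-1.2,1],[-0.0375,0.0165,0,0,0,-1.1,1],[-0.0375,0.0155,0.0005,0,0,-1.2,1]]
[[-0.038,0.015,0,0,0,-1.2,1],[-0.038,0.014,0,0,0,-1.1,1]]
end [ 0.6343 -0.2038  0.2298] 79.97
```

View pics/w14.png

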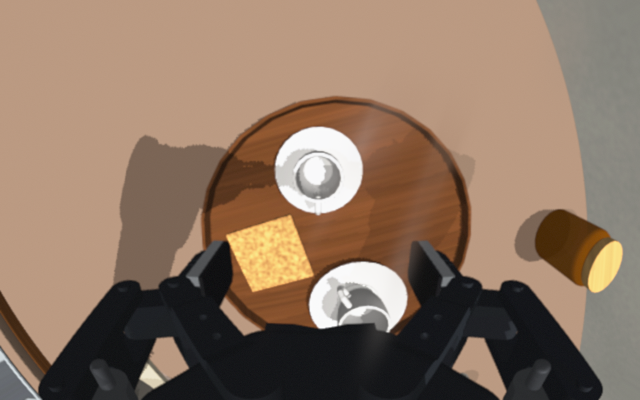

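View pics/w14a.png

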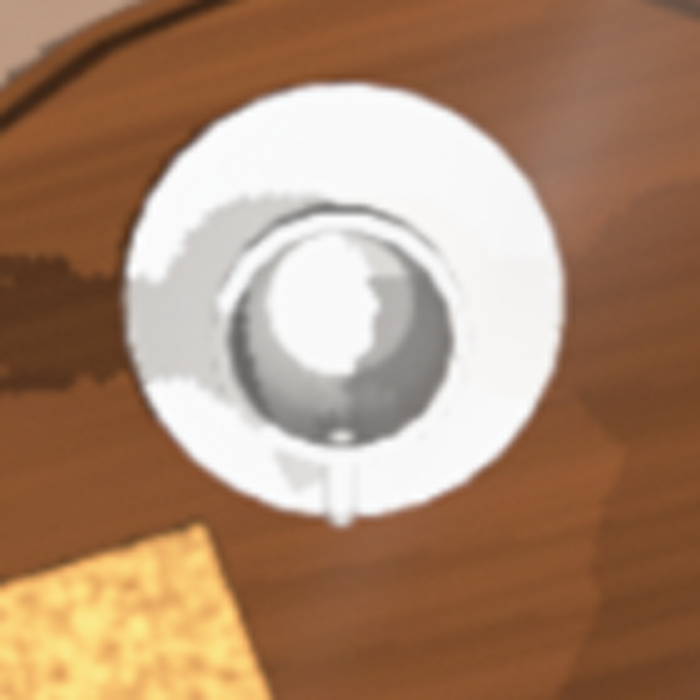

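```bash
python3 -c "
from wt import *
r=lambda x:np.round(x,4)
crop('w14',200,195,340,305,5,'w14b')
print('saucer',r(wz('w14',318.9,169.9,.018)),'cup',r(wz('w14',318.5,177.6,.061)),'coaster',r(wz('w14',271,254,.012)))
pts=np.array([wz('w14',u,v,.022) for u,v in [(202,215),(471,215),(337,97),(240,130),(430,130)]])
A=np.c_[2*pts,np.ones(5)];s=np.linalg.lstsq(A,(pts**2).sum(1),rcond=None)[0];print('tray',r(s[:2]),np.sqrt(s[2]+s[0]**2+s[1]**2))"
```

```text
saucer [0.5582 0.279 ] cup [0.5577 0.279 ] coaster [0.4552 0.2023]
tray [0.5435 0.186 ] 0.1779472989577179
```

View pics/w14b.png

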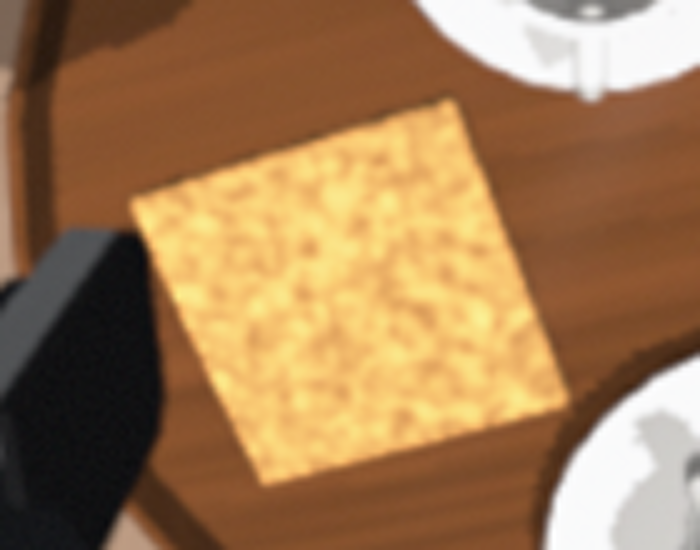

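{"method": "move_arm", "body": {"deltas": [[-0.034,0.022,0,0,0,-1.2,1],[-0.035,0.0215,0,0,0,-1.1,1],[-0.035,0.021,0,0,0,-1.2,1],[-0.0355,0.02,0,0,0,-1.2,1],[-0.0355,0.0195,0,0,0,-1.1,1],[-0.0365,0.0185,0,0,0,-1.2,1],[-0.0365,0.018,0,0,0,-1.2,1],[-0.037,0.017,0,0,0,-1.2,1],[-0.0375,0.0165,0,0,0,-1.1,1],[-0.0375,0.0155,0.0005,0,0,-1.2,1]]}}

```text
clock: 22.18
position: [0.6204, -0.1255, 0.2266]
ee_rot: [0.779, 0.627, -0.0, -0.0]
ft_force: [1.0, -0.5, 0.6]
grip_width: 0.998
```

{"method": "move_arm", "body": {"deltas": [[-0.038,0.015,0,0,0,-1.2,1],[-0.038,0.014,0,0,0,-1.1,1],[0,0,0,0,0,0,1],[0,0,0,0,0,0,1]]}}

```text
clock: 22.68
position: [0.6334, -0.2035, 0.2266]
ee_rot: [0.766, 0.643, 0.0, -0.001]
ft_force: [-0.5, 0.7, 0.9]
grip_width: 0.999
```

```bash
python3 -c "
from wt import *
wsnap('w15')"
```

```text
pose [ 0.6334 -0.2035  0.2266] 79.99 clock 22.675
```

View pics/w15.png

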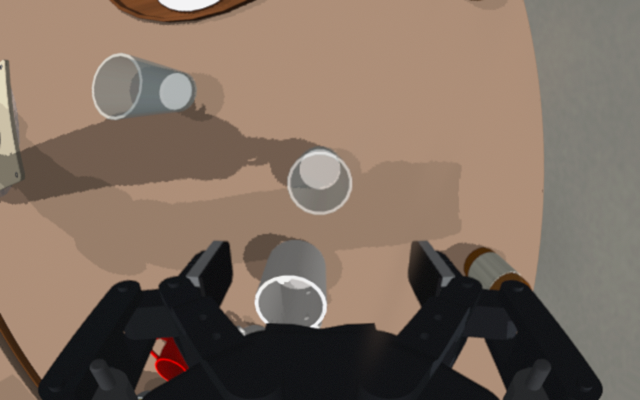

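```bash
python3 -c "
from wt import *
crop('w15',275,135,365,225,8,'w15a')"
```

```text
(no output)
```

View pics/w15a.png

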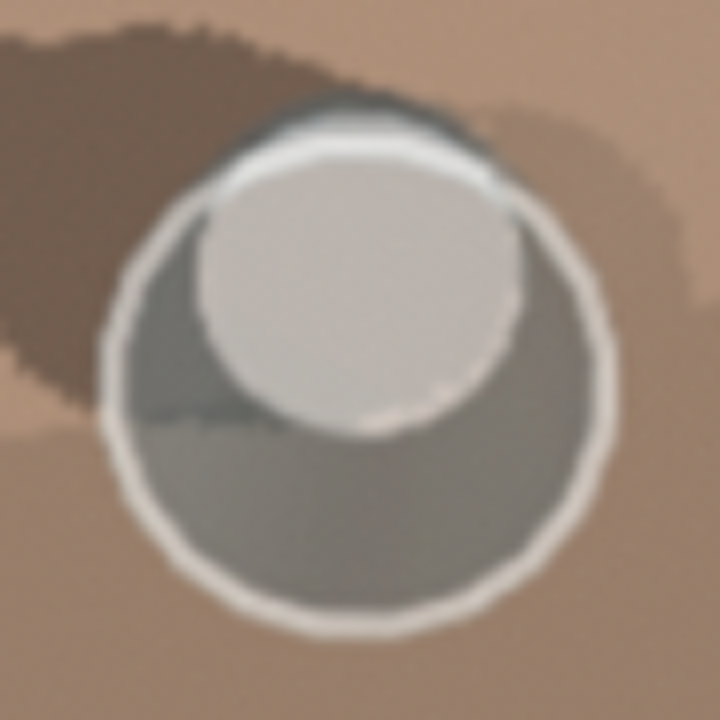

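```bash
python3 -c "
from wt import *
r=lambda x:np.round(x,4)
e=wz('w15',319.9,183.25,.085);print(r(e),r(wtri(('w15',319.9,183.25),('w1',324.5,308.3))),r(wtri(('w15',319.9,183.25),('w1',324.5,308.3),('w8',476.2,50.4))))
plan([((*e,.13),80,1,3),((*e,.036),80,1,3)])"
```

```text
[ 0.6333 -0.2043] [ 0.6334 -0.205   0.0814] [ 0.6335 -0.2048  0.0817]
[[-0.0005,0,0.0325,0,-0.1,0,1],[-0.0005,0,0.032,0,0,0,1],[-0.0005,0,0.0325,0,0,0,1],[0,0,0.0315,0,0,0,1],[0,0,0.031,0,0,0,1],[0.0005,0,0.0315,0,0,0,1]]
end [ 0.6333 -0.204   0.0359] 80.05
```

{"method": "move_arm", "body": {"deltas": [[-0.0005,0,0.0325,0,0,0,1],[-0.0005,0,0.032,0,0,0,1],[0,0,0.032,0,0,0,1],[0,0,0.032,0,0,0,1],[0,0,0.032,0,0,0,1],[0,0,0.03,0,0,0,1],[0,0,0,0,0,0,1],[0,0,0,0,0,0,1]]}}

```text
clock: 23.72
position: [0.6344, -0.2048, 0.0382]
ee_rot: [0.766, 0.643, 0.001, 0.001]
ft_force: [0.5, 0.0, 1.0]
grip_width: 1.0
```

```bash
python3 -c "
from wt import *
wsnap('w16')"
```

```text
pose [ 0.6344 -0.2048  0.0382] 80.01 clock 23.725
```

View pics/w16.png

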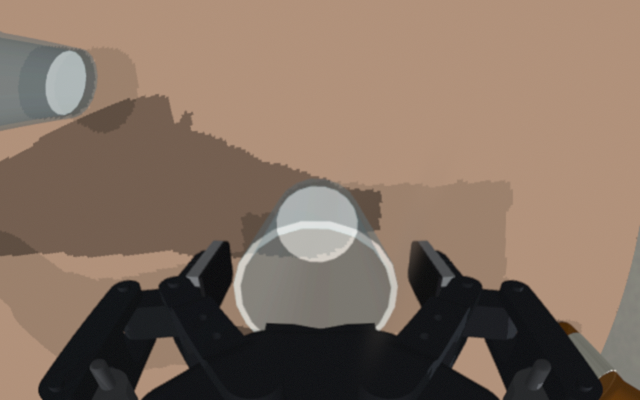

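The tumbler is between the pads, with its rim spanning columns 235–398. I'm closing on it.

{"method": "move_arm", "body": {"deltas": [[0,-0.001,0.001,0,0,0,1],[0,0,0,0,0,0,-1],[0,0,0,0,0,0,-1],[0,0,0,0,0,0,-1],[0,0,0,0,0,0,-1],[0,0,0,0,0,0,-1],[0,0,0,0,0,0,-1]], "force": 40}}

```text
clock: 24.65
position: [0.6329, -0.2055, 0.0365]
ee_rot: [0.766, 0.642, 0.0, 0.0]
ft_force: [-2.9, 0.7, 4.9]
grip_width: 0.701
```

```bash
python3 -c "
from wt import *
p,R,o=pose();print(p,o['ft_force'],o['grip_width'])"
```

```text
[ 0.63285698 -0.20550916  0.03654479] [-2.92375427  0.68373977  4.89633566] 0.7012687048537964
```

{"method": "move_arm", "body": {"deltas": [[0,0,-0.01,0,0,0,-1],[0,0,-0.03,0,0,0,-1],[0,0,-0.045,0,0,0,-1],[0,0,-0.045,0,0,0,-1],[0,0,-0.03,0,0,0,-1],[0,0,0,0,0,0,-1],[0,0,0,0,0,0,-1]]}}

```text
clock: 25.52
position: [0.632, -0.2053, 0.1945]
ee_rot: [0.766, 0.643, -0.0, -0.0]
ft_force: [0.7, -0.2, -1.7]
grip_width: 0.703
```

```bash
python3 -c "
from wt import *
wsnap('w17')
plan([((.4552,.2008,.19),80,-1,11)])"
```

```text
pose [ 0.632  -0.2053  0.1945] 79.96 clock 25.525
[[0.0335,-0.022,0.0005,-0.1,0,0,-1],[0.0335,-0.0225,0.0005,0,0,0,-1],[0.0335,-0.022,0,0,0,0,-1],[0.0335,-0.0225,0.0005,0,0,0,-1],[0.034,-0.022,0.0005,0,0,0,-1],[0.0335,-0.0225,0.0005,0,0,0,-1],[0.0335,-0.022,0,0,0,0,-1],[0.0335,-0.0225,0.0005,0,0,0,-1],[0.0335,-0.022,0.0005,0,0,0,-1],[0.0335,-0.0225,0.0005,0,0,0,-1]]
[[0.0335,-0.022,0,0,0,0,-1]]
end [0.4554 0.2007 0.1902] 79.96
```

View pics/w17.png

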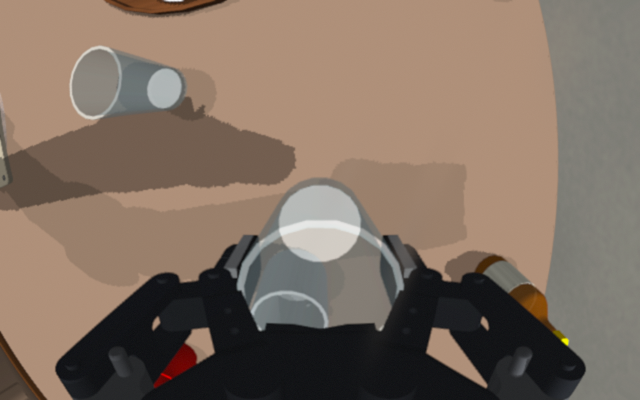

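{"method": "move_arm", "body": {"deltas": [[0.0335,-0.022,0,0,0,0,-1],[0.0335,-0.0225,0,0,0,0,-1],[0.0335,-0.022,0,0,0,0,-1],[0.0335,-0.0225,0,0,0,0,-1],[0.034,-0.022,0,0,0,0,-1],[0.0335,-0.0225,0,0,0,0,-1],[0.0335,-0.022,0,0,0,0,-1],[0.0335,-0.0225,0,0,0,0,-1],[0.0335,-0.022,0,0,0,0,-1],[0.0335,-0.0225,0,0,0,0,-1]]}}

```text
clock: 26.82
position: [0.4708, 0.1646, 0.1945]
ee_rot: [0.766, 0.642, -0.001, -0.0]
ft_force: [-0.0, 0.4, -1.5]
grip_width: 0.705
```

{"method": "move_arm", "body": {"deltas": [[0.0335,-0.022,0,0,0,0,-1],[0,0,0.02,0,0,0,-1],[0,0,0.025,0,0,0,-1],[0,0,0.025,0,0,0,-1],[0,0,0,0,0,0,-1],[0,0,0,0,0,0,-1]]}}

```text
clock: 27.58
position: [0.4562, 0.2008, 0.126]
ee_rot: [0.766, 0.643, 0.0, -0.0]
ft_force: [-0.2, 0.4, -0.9]
grip_width: 0.701
```

```bash
python3 -c "
from wt import *
wsnap('w18')
plan([((.4552,.1998,.065),80,-1,3)])"
```

```text
pose [0.4562 0.2008 0.126 ] 79.96 clock 27.575
[[-0.0005,-0.0005,0.0205,0.1,0,0,-1],[-0.0005,0,0.0205,0,0,0,-1],[-0.0005,-0.0005,0.0205,0,0,0,-1]]
end [0.4553 0.1996 0.0648] 79.96
```

View pics/w18.png

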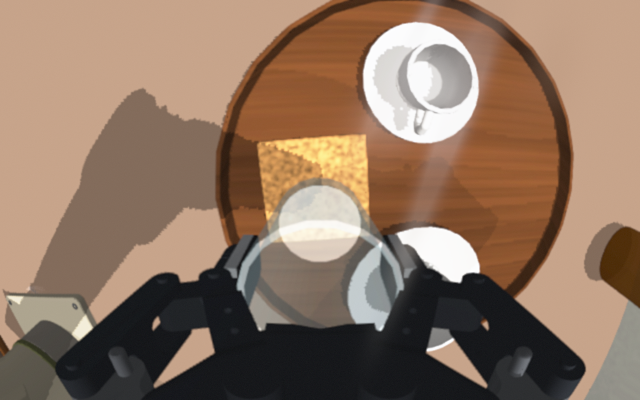

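{"method": "move_arm", "body": {"deltas": [[-0.0005,-0.0005,0.0205,0,0,0,-1],[0,0,0.0205,0,0,0,-1],[0,-0.0005,0.0205,0,0,0,-1],[0,0,0.004,0,0,0,-1],[0,0,0,0,0,0,-1],[0,0,0,0,0,0,-1]]}}

```text
clock: 28.38
position: [0.4556, 0.2007, 0.0607]
ee_rot: [0.766, 0.643, 0.001, 0.0]
ft_force: [0.4, -0.4, -1.5]
grip_width: 0.705
```

```bash
python3 -c "
from wt import *
wsnap('w19');crop('w19',210,150,430,330,3.6,'w19a')"
```

```text
pose [0.4556 0.2007 0.0607] 79.96 clock 28.375
```

View pics/w19a.png

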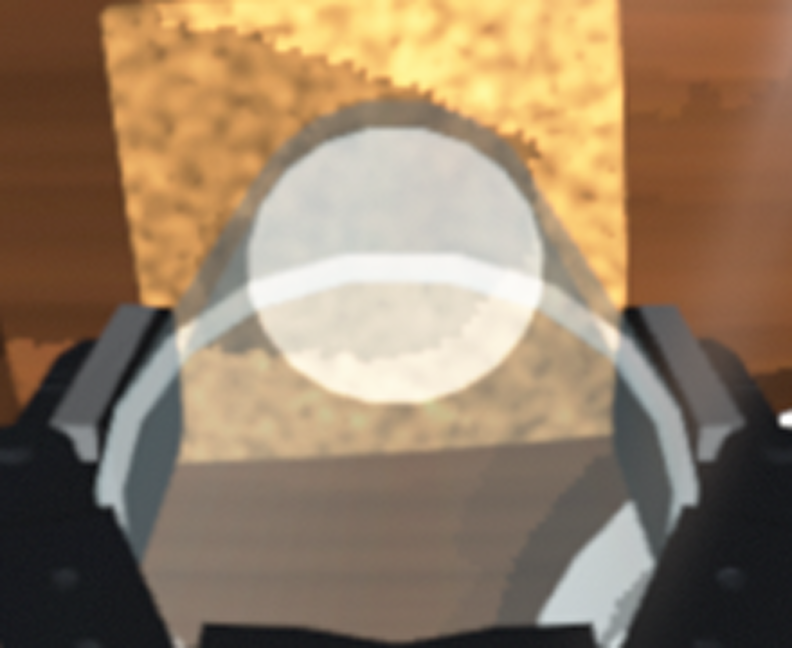

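```bash
python3 -c "
from wt import *
r=lambda x:np.round(x,4)
a=wz('w19',238.6,154.2,.012);b=wz('w19',384.4,271.1,.012);c=wz('w19',255,279.7,.012)
print(r(a),r(b),r(c),'centre',r((a+b)/2), np.linalg.norm(a-b))
for z in (.024,.028,.032): print('foot',r(wz('w19',210+395/3.6,150+265/3.6,z)))"
```

```text
[0.4119 0.2492] [0.4936 0.15  ] [0.4007 0.1592] centre [0.4527 0.1996] 0.12845299835166515
foot [0.4554 0.1988]
foot [0.4556 0.2003]
foot [0.4559 0.2018]
```

{"method": "move_arm", "body": {"deltas": [[0,-0.0015,0.004,0,0,0,-1],[0,0,0.004,0,0,0,-1],[0,0,0.002,0,0,0,-1],[0,0,0.001,0,0,0,-1],[0,0,0,0,0,0,-1],[0,0,0,0,0,0,-1]]}}

```text
clock: 29.18
position: [0.4537, 0.2006, 0.0491]
ee_rot: [0.766, 0.642, 0.0, 0.0]
ft_force: [0.2, 0.7, -1.6]
grip_width: 0.707
```

{"method": "move_arm", "body": {"deltas": [[0,0,0.001,0,0,0,-1],[0,0,0,0,0,0,-1]]}}

```text
clock: 29.42
position: [0.4538, 0.2008, 0.0485]
ee_rot: [0.766, 0.643, 0.0, 0.0]
ft_force: [-1.7, -0.8, 4.9]
grip_width: 0.701
```

{"method": "move_arm", "body": {"deltas": [[0,0,0.0005,0,0,0,-1],[0,0,0,0,0,0,-1]]}}

```text
clock: 29.68
position: [0.4539, 0.2008, 0.0484]
ee_rot: [0.766, 0.643, 0.0, 0.0]
ft_force: [-5.0, -1.9, 12.6]
grip_width: 0.702
```

{"method": "move_arm", "body": {"deltas": [[0,0,-0.0005,0,0,0,-1],[0,0,0,0,0,0,0.6],[0,0,0,0,0,0,1],[0,0,0,0,0,0,1],[0,0,0,0,0,0,1]]}}

```text
clock: 30.3
position: [0.4537, 0.2006, 0.048]
ee_rot: [0.766, 0.642, 0.0, 0.0]
ft_force: [-0.8, -0.0, -0.1]
grip_width: 1.001
```

{"method": "move_arm", "body": {"deltas": [[0,0,-0.02,0,0,0,1],[0,0,-0.04,0,0,0,1],[0,0,-0.05,0,0,0,1],[0,0,-0.05,0,0,0,1],[0,0,-0.04,0,0,0,1],[0,0,0,0,0,0,1]]}}

```text
clock: 31.05
position: [0.4547, 0.2018, 0.2521]
ee_rot: [0.766, 0.643, 0.003, 0.002]
ft_force: [-1.3, -0.7, -0.3]
grip_width: 1.0
```

```bash
python3 -c "
from wt import *
wsnap('w20'); crop('w20',230,90,400,260,4,'w20a')
plan([((.49,-.45,.25),104,1,15)])"
```

```text
pose [0.4547 0.2018 0.2521] 79.99 clock 31.05
[[-0.0425,0.01,0,0.2,0,-1.6,1],[-0.0425,0.0085,0,0,0,-1.6,1],[-0.0425,0.0075,0,0,0,-1.6,1],[-0.043,0.0065,0,0,0,-1.6,1],[-0.0435,0.005,0,0,0,-1.6,1],[-0.043,0.004,0,0,0,-1.6,1],[-0.0435,0.003,0,0,0,-1.6,1],[-0.0435,0.0015,0,0,0,-1.6,1],[-0.0435,0,-0.0005,0,0,-1.6,1],[-0.0435,-0.001,0,0,0,-1.6,1]]
[[-0.0435,-0.002,0,0,0,-1.6,1],[-0.0435,-0.003,0,0,0,-1.6,1],[-0.043,-0.005,0,0,0,-1.6,1],[-0.043,-0.0055,0,0,0,-1.6,1],[-0.043,-0.007,0,0,0,-1.6,1]]
end [ 0.49 -0.45  0.25] 103.97
```

View pics/w20.png

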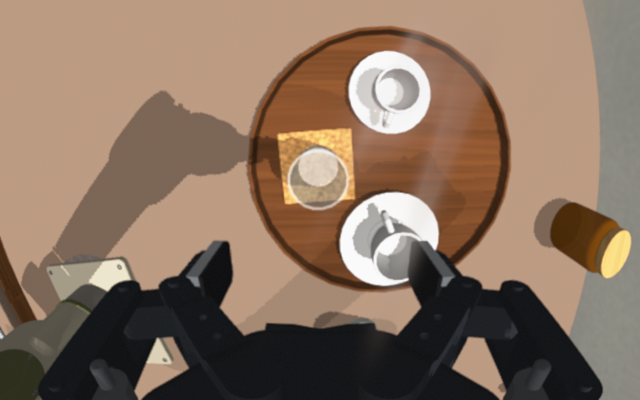

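View pics/w20a.png

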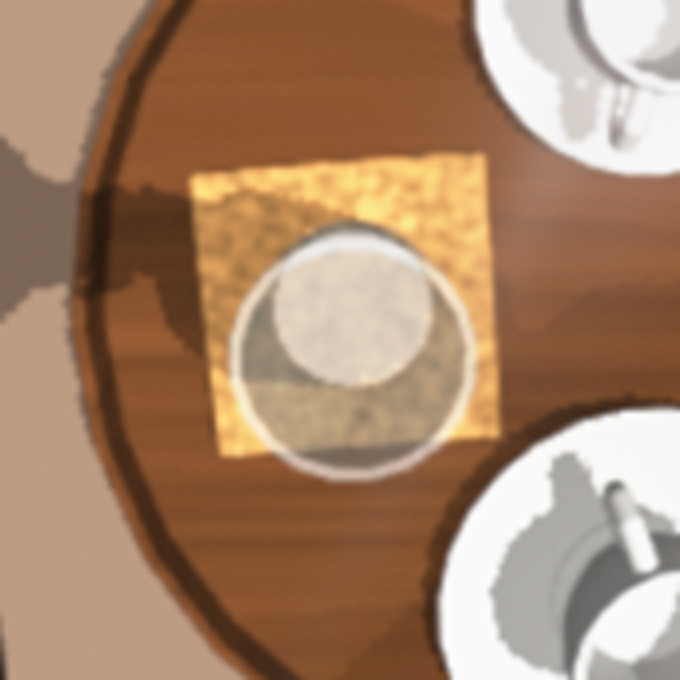

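The tumbler's foot sits centred on the coaster: foot disc at (353,315) in the crop, coaster centre at (350,305). The jug is next.

{"method": "move_arm", "body": {"deltas": [[-0.0425,0.01,0,0,0,-1.6,1],[-0.0425,0.0085,0,0,0,-1.6,1],[-0.0425,0.0075,0,0,0,-1.6,1],[-0.043,0.0065,0,0,0,-1.6,1],[-0.0435,0.005,0,0,0,-1.6,1],[-0.043,0.004,0,0,0,-1.6,1],[-0.0435,0.003,0,0,0,-1.6,1],[-0.0435,0.0015,0,0,0,-1.6,1],[-0.0435,0,0,0,0,-1.6,1],[-0.0435,-0.001,0,0,0,-1.6,1]]}}

```text
clock: 32.35
position: [0.4767, -0.2345, 0.2473]
ee_rot: [0.669, 0.743, 0.0, -0.001]
ft_force: [0.6, 0.3, 0.8]
grip_width: 0.999
```

{"method": "move_arm", "body": {"deltas": [[-0.0435,-0.002,0,0,0,-1.6,1],[-0.0435,-0.003,0,0,0,-1.6,1],[-0.043,-0.005,0,0,0,-1.6,1],[-0.043,-0.0055,0,0,0,-1.6,1],[-0.043,-0.007,0,0,0,-1.6,1],[0,0,0,0,0,0,1],[0,0,0,0,0,0,1],[0,0,0,0,0,0,1]]}}

```text
clock: 33.35
position: [0.4899, -0.4491, 0.2481]
ee_rot: [0.615, 0.788, 0.0, 0.0]
ft_force: [-0.9, -0.2, -0.6]
grip_width: 0.994
```

```bash
python3 -c "
from wt import *
wsnap('w21')
crop('w21',255,110,395,240,5,'w21a')"
```

```text
pose [ 0.4899 -0.4491  0.2481] 104.06 clock 33.35
```

View pics/w21.png

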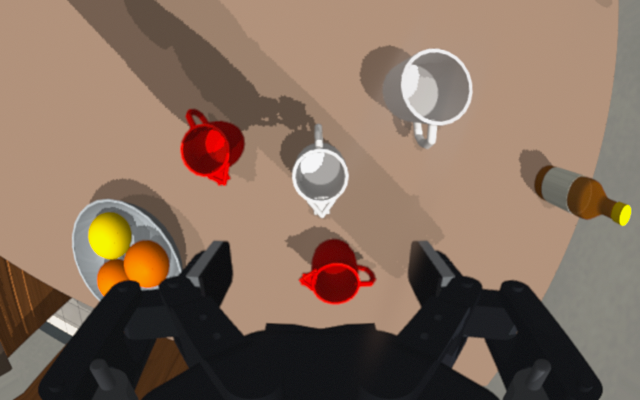

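View pics/w21a.png

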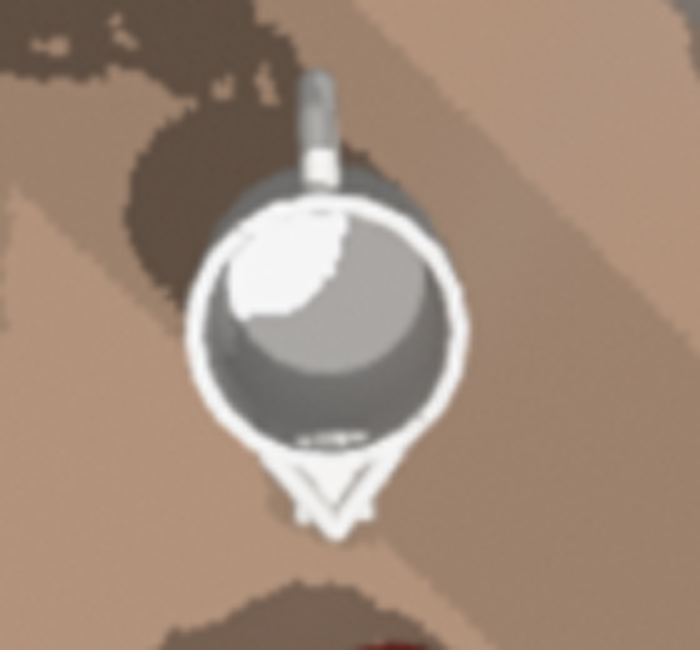

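```bash
python3 -c "
from wt import *
r=lambda x:np.round(x,4)
e=wz('w21',320.5,175.4,.076);h=wz('w21',255+317/5,110+76/5,.045);l=wz('w21',255+336/5,110+538/5,.078)
an=lambda a:np.degrees(np.arctan2(a[1],a[0]))
print(r(e),r(h),r(l),an(h-e),an(e-l),an(h-l), r(np.linalg.norm(h-e)),r(np.linalg.norm(l-e)))
print('red',r(wz('w21',206,150,.076)),r(wz('w21',222,180,.076)),r(wz('w21',335,285,.076)))
plan([((*e,.13),104,1,3)])
# tray fit from w20
pts=np.array([wz('w20',u,v,.022) for u,v in [(248,150),(510,150),(376,26),(300,58),(450,55)]])
A=np.c_[2*pts,np.ones(5)];s=np.linalg.lstsq(A,(pts**2).sum(1),rcond=None)[0];print('tray',r(s[:2]),np.sqrt(s[2]+s[0]**2+s[1]**2))"
```

```text
[ 0.4901 -0.4486] [ 0.4756 -0.4001] [ 0.5029 -0.4925] 106.61261974748584 106.3355273431086 106.48127685114653 0.0507 0.0457
red [ 0.3645 -0.4504] [ 0.3882 -0.4786] [ 0.5387 -0.572 ]
[[0,0,0.0395,0,0,0,1],[0.0005,0,0.0395,0,0,0,1],[0,0.0005,0.0395,0,0,0,1]]
end [ 0.4902 -0.4487  0.1298] 104.05
tray [0.5398 0.1792] 0.17830090111087904
```

{"method": "move_arm", "body": {"deltas": [[0,0,0.039,0,0,-2.4,1],[0.0005,0,0.0395,0,0,0,1],[0,0,0.0395,0,0,0,1],[0,0,0,0,0,0,1],[0,0,0,0,0,0,1]]}}

```text
clock: 34.02
position: [0.4902, -0.4502, 0.1321]
ee_rot: [0.599, 0.801, 0.0, 0.001]
ft_force: [0.0, 0.4, 1.7]
grip_width: 1.002
```

```bash
python3 -c "
from wt import *
wsnap('w22')"
```

```text
pose [ 0.4902 -0.4502  0.1321] 106.38 clock 34.025
```

View pics/w22.png

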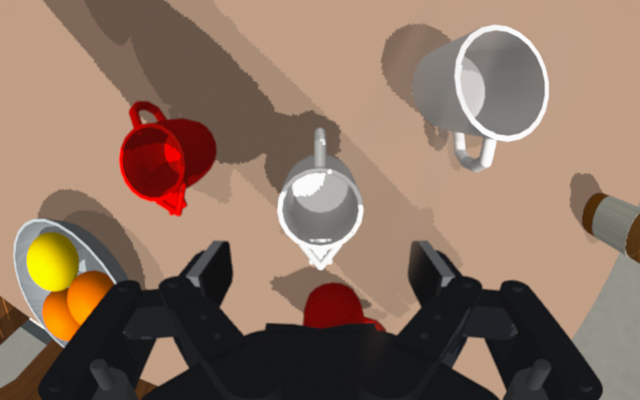

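```bash
python3 -c "
from wt import *
r=lambda x:np.round(x,4)
print(r(wz('w22',320.5,206,.076)),r(wtri(('w22',320.5,206),('w21',320.5,175.4))))
plan([((.490,-.449,.031),106.5,1,4)])"
```

```text
[ 0.4893 -0.447 ] [ 0.4909 -0.452   0.0593]
[[0.0005,0,0.0255,0.1,0.2,0,1],[0.0005,0,0.0255,0,0,-0.1,1],[0,0,0.025,0,0,0,1],[0.0005,0,0.0255,0,0,0,1]]
end [ 0.49   -0.449   0.0311] 106.47
```

{"method": "move_arm", "body": {"deltas": [[0.0005,0,0.0255,0,0,0,1],[0.0005,0,0.0255,0,0,0,1],[0.0005,0,0.025,0,0,0,1],[0.0005,0,0.0255,0,0,0,1],[0,0,0,0,0,0,1],[0,0,0,0,0,0,1]]}}

```text
clock: 34.83
position: [0.4898, -0.4489, 0.0308]
ee_rot: [0.599, 0.8, 0.0, 0.002]
ft_force: [0.7, -0.9, 0.0]
grip_width: 1.002
```

```bash
python3 -c "
from wt import *
wsnap('w23')"
```

```text
pose [ 0.4898 -0.4489  0.0308] 106.35 clock 34.825
```

View pics/w23.png

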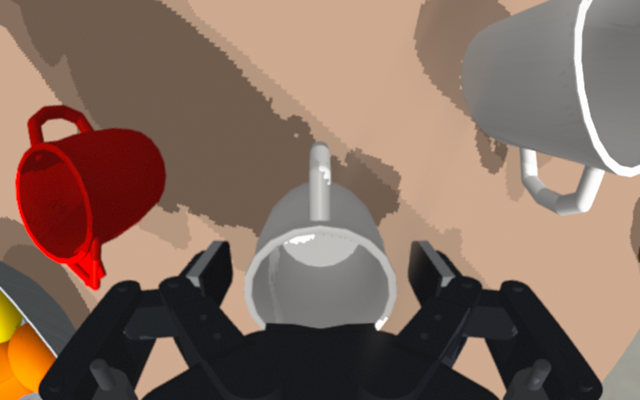

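{"method": "move_arm", "body": {"deltas": [[0,0,0,0,0,0,-1],[0,0,0,0,0,0,-1],[0,0,0,0,0,0,-1],[0,0,0,0,0,0,-1],[0,0,0,0,0,0,-1],[0,0,0,0,0,0,-1]], "force": 40}}

```text
clock: 35.62
position: [0.4894, -0.4486, 0.0299]
ee_rot: [0.599, 0.8, -0.0, 0.001]
ft_force: [-0.8, -0.1, 6.0]
grip_width: 0.676
```

{"method": "move_arm", "body": {"deltas": [[0,0,-0.01,0,0,0,-1],[0,0,-0.03,0,0,0,-1],[0,0,-0.045,0,0,0,-1],[0,0,-0.045,0,0,0,-1],[0,0,-0.04,0,0,0,-1],[0,0,0,0,0,0,-1],[0,0,0,0,0,0,-1]]}}

```text
clock: 36.5
position: [0.4883, -0.4478, 0.1979]
ee_rot: [0.599, 0.801, 0.0, -0.0]
ft_force: [-0.0, -0.0, -2.9]
grip_width: 0.674
```

```bash
python3 -c "
from wt import *
wsnap('w24')
pts=np.array([[.5328,.0865],[.5577,.278],[.4545,.2]])
A=np.c_[2*pts,np.ones(3)];s=np.linalg.solve(A,(pts**2).sum(1));print('tray',s[:2],np.sqrt(s[2]+s[0]**2+s[1]**2)); print(2*s[:2]-pts[2])
plan([((.64,.172,.20),106.5,-1,16)])"
```

```text
pose [ 0.4883 -0.4478  0.1979] 106.36 clock 36.5
tray [0.54940032 0.18171035] 0.09664668307054286
[0.64430063 0.1634207 ]
[[0.0345,0.02,0,-0.1,-0.1,0,-1],[0.0345,0.02,-0.0005,0,0,0,-1],[0.0345,0.02,0,0,0,0,-1],[0.0345,0.02,0,0,0,0,-1],[0.0345,0.02,-0.0005,0,0,0,-1],[0.0345,0.02,0,0,0,-0.1,-1],[0.0345,0.02,0,0,0,0,-1],[0.0345,0.0205,-0.0005,0,0,0,-1],[0.0345,0.02,0,0,0,0,-1],[0.0345,0.02,0,0,0,0,-1]]
[[0.034,0.02,0,0,0,0,-1],[0.0345,0.02,-0.0005,0,0,0,-1],[0.0345,0.02,0,0,0,0,-1],[0.0345,0.0205,0,0,0,0,-1],[0.0345,0.02,-0.0005,0,0,0,-1],[0.0345,0.02,0,0,0,0,-1]]
end [0.6401 0.172  0.2   ] 106.46
```

View pics/w24.png

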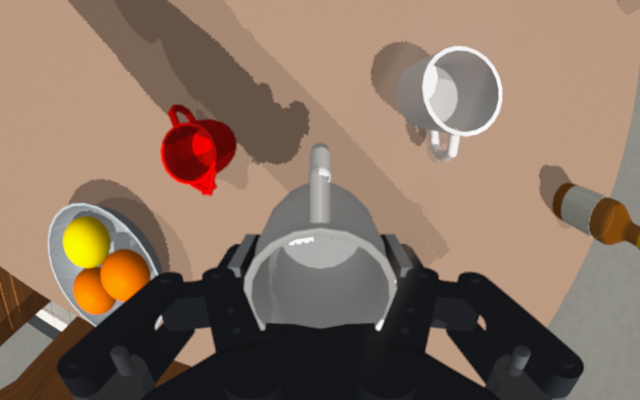

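{"method": "move_arm", "body": {"deltas": [[0.025,0.014,0,0,0,0,-1],[0.0345,0.02,0,0,0,0,-1],[0.0345,0.02,0,0,0,0,-1],[0.0345,0.02,0,0,0,0,-1],[0.0345,0.02,0,0,0,0,-1],[0.0345,0.02,0,0,0,0,-1],[0.0345,0.02,0,0,0,0,-1],[0.0345,0.02,0,0,0,0,-1],[0.0345,0.02,0,0,0,0,-1],[0.0345,0.02,0,0,0,0,-1]]}}

```text
clock: 37.8
position: [0.5798, -0.0704, 0.1972]
ee_rot: [0.599, 0.8, -0.0, -0.001]
ft_force: [-0.2, 0.1, -2.9]
grip_width: 0.672
```

{"method": "move_arm", "body": {"deltas": [[0.0345,0.02,0,0,0,0,-1],[0.0345,0.02,0,0,0,0,-1],[0.0345,0.02,0,0,0,0,-1],[0.0345,0.02,0,0,0,0,-1],[0.0345,0.02,0,0,0,0,-1],[0.03,0.018,0,0,0,0,-1],[0.01,0.006,0.01,0,0,0,-1],[0,0,0.02,0,0,0,-1],[0,0,0.02,0,0,0,-1],[0,0,0,0,0,0,-1]]}}

```text
clock: 39.05
position: [0.6385, 0.165, 0.1457]
ee_rot: [0.6, 0.8, -0.002, -0.001]
ft_force: [0.9, -0.7, -1.1]
grip_width: 0.674
```

```bash
python3 -c "
from wt import *
wsnap('w25')
plan([((.639,.168,.06),106.5,-1,5)])"
```

```text
pose [0.6385 0.165  0.1457] 106.26 clock 39.05
[[0.0005,0,0.0175,-0.1,0,0,-1],[0.0005,0,0.0175,0,0,-0.1,-1],[0.0005,0.0005,0.0175,0,0,0,-1],[0.0005,0,0.0175,0,0,-0.1,-1],[0.0005,0,0.0175,0,0,0,-1]]
end [0.6389 0.1681 0.0599] 106.47
```

View pics/w25.png

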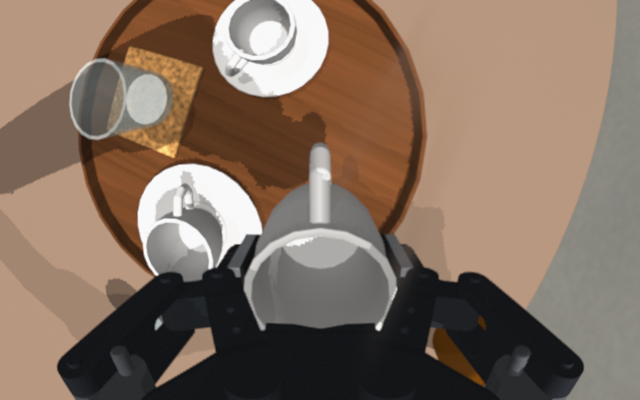

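{"method": "move_arm", "body": {"deltas": [[0.0005,0,0.0175,0,0,0,-1],[0.0005,0,0.0175,0,0,0,-1],[0.0005,0.0005,0.0175,0,0,0,-1],[0.0005,0,0.0175,0,0,0,-1],[0.0005,0,0.0175,0,0,0,-1],[0,0,0.01,0,0,0,-1],[0,0,0.005,0,0,0,-1],[0,0,0,0,0,0,-1],[0,0,0,0,0,0,-1]]}}

```text
clock: 40.22
position: [0.6398, 0.1699, 0.0468]
ee_rot: [0.599, 0.8, 0.0, 0.0]
ft_force: [-0.1, -0.5, -2.0]
grip_width: 0.674
```

```bash
python3 -c "
from wt import *
wsnap('w26');print(manip.get_obs()['ft_force'])"
```

```text
pose [0.6398 0.1699 0.0468] 106.35 clock 40.225
[ 0.57760925  0.14848328 -1.93514748]
```

View pics/w26.png

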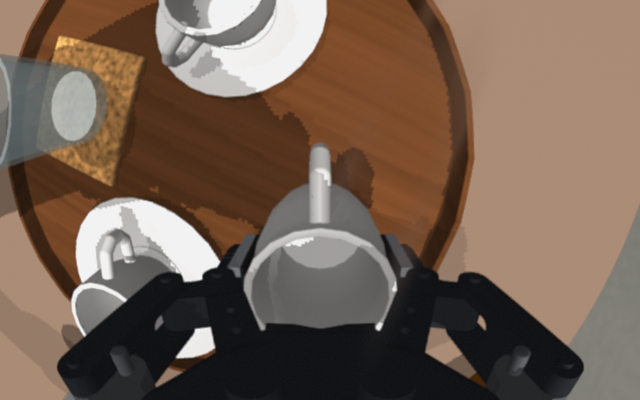

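{"method": "move_arm", "body": {"deltas": [[0,0,0.005,0,0,0,-1],[0,0,0.003,0,0,0,-1],[0,0,0.0015,0,0,0,-1],[0,0,0,0,0,0,-1],[0,0,0,0,0,0,-1]]}}

```text
clock: 40.9
position: [0.6394, 0.1698, 0.0367]
ee_rot: [0.599, 0.8, 0.0, 0.0]
ft_force: [0.5, -0.9, -2.2]
grip_width: 0.676
```

{"method": "move_arm", "body": {"deltas": [[0,0,0.001,0,0,0,-1],[0,0,0,0,0,0,-1]]}}

```text
clock: 41.15
position: [0.6395, 0.1698, 0.0359]
ee_rot: [0.599, 0.8, 0.0, 0.0]
ft_force: [-1.0, 0.3, -0.0]
grip_width: 0.672
```

{"method": "move_arm", "body": {"deltas": [[0,0,0.0005,0,0,0,-1],[0,0,0,0,0,0,-1]]}}

```text
clock: 41.4
position: [0.6395, 0.1699, 0.0359]
ee_rot: [0.599, 0.8, 0.0, 0.0]
ft_force: [-3.1, -1.5, 5.3]
grip_width: 0.673
```

Contact is felt, so I'm opening and withdrawing.

{"method": "move_arm", "body": {"deltas": [[0,0,0,0,0,0,0.55],[0,0,0,0,0,0,0.9],[0,0,0,0,0,0,0.9],[0,0,0,0,0,0,0.9]]}}

```text
clock: 41.9
position: [0.6394, 0.1698, 0.035]
ee_rot: [0.599, 0.801, 0.0, 0.0]
ft_force: [-0.6, 0.0, 0.5]
grip_width: 0.946
```

{"method": "move_arm", "body": {"deltas": [[0,0,-0.02,0,0,0,0.9],[0,0,-0.04,0,0,0,0.9],[0,0,-0.05,0,0,0,0.9],[0,0,-0.05,0,0,0,0.9],[0,0,-0.05,0,0,0,0.9],[-0.05,0,-0.01,0,0,0,0.9],[-0.06,0,0,0,0,0,0.9],[-0.05,0,0,0,0,0,0.9],[0,0,0,0,0,0,0.9],[0,0,0,0,0,0,0.9]]}}

```text
clock: 43.15
position: [0.6842, 0.0171, 0.2563]
ee_rot: [0.599, 0.801, 0.001, 0.0]
ft_force: [-0.4, -0.1, 0.4]
grip_width: 0.949
```

```bash
python3 -c "
from wt import *
wsnap('w27'); snap('scene','scene1');snap('top','top1')
crop('scene1',180,120,520,300,2.3,'sc1');crop('top1',150,110,480,270,2.4,'tp1')"
```

```text
pose [0.6842 0.0171 0.2563] 106.39 clock 43.15
```

View pics/w27.png

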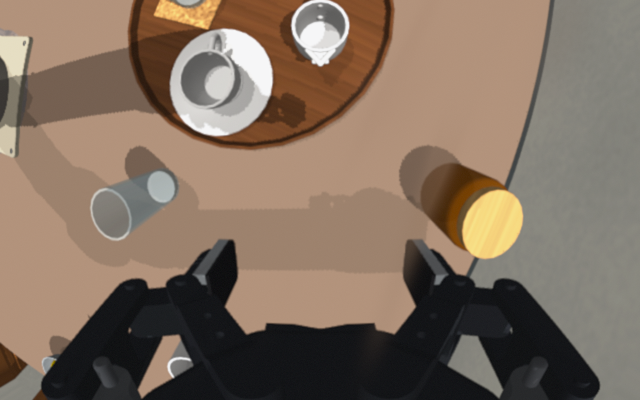

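View pics/sc1.png

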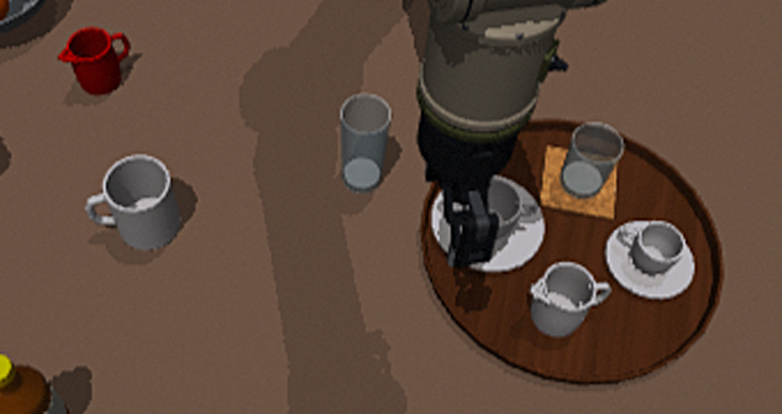

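View pics/tp1.png

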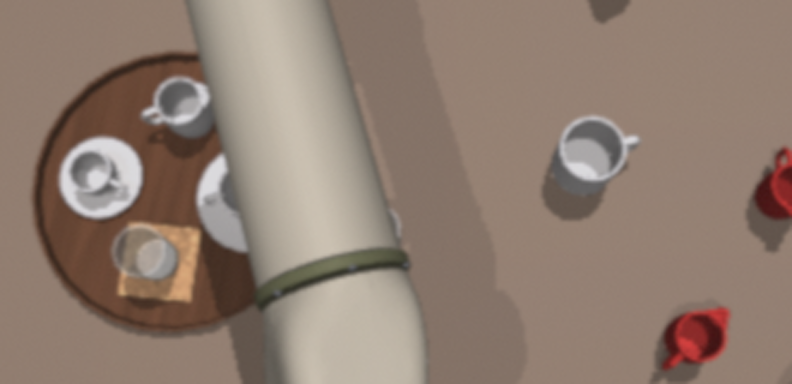

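{"method": "move_arm", "body": {"deltas": [[-0.05,0,0,0,0,0,0.9],[-0.055,0,0,0,0,0,0.9],[-0.055,0,0,0,0,0,0.9],[-0.055,0,0,0,0,0,0.9],[-0.04,0,0,0,0,0,0.9],[0,0,0,0,0,0,0.9],[0,0,0,0,0,0,0.9],[0,0,0,0,0,0,0.9]]}}

```text
clock: 44.3
position: [0.7563, -0.2263, 0.2557]
ee_rot: [0.598, 0.801, 0.0, 0.0]
ft_force: [-0.7, -0.2, 0.7]
grip_width: 0.951
```

```bash
python3 -c "
from wt import *
snap('scene','scene2');snap('top','top2')
crop('scene2',320,150,510,300,4,'sc2');crop('top2',150,120,350,260,4,'tp2')"
```

```text
(no output)
```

View pics/sc2.png

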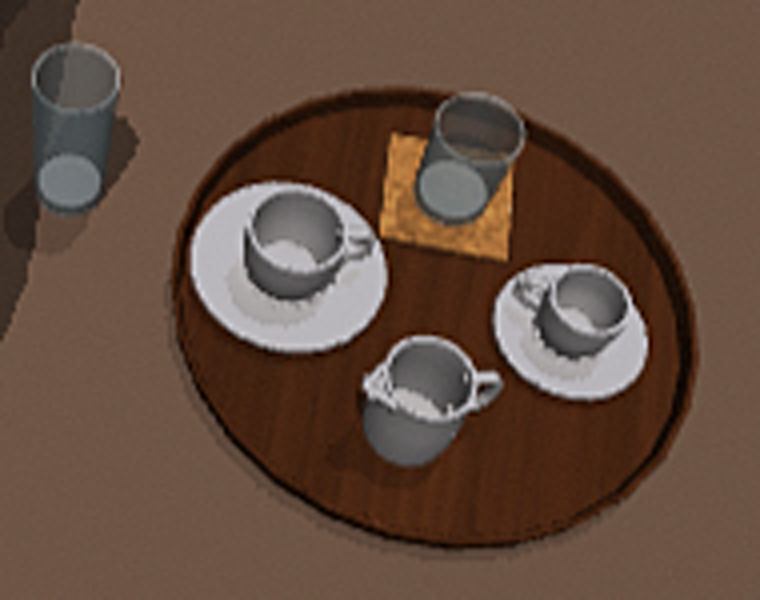

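View pics/tp2.png

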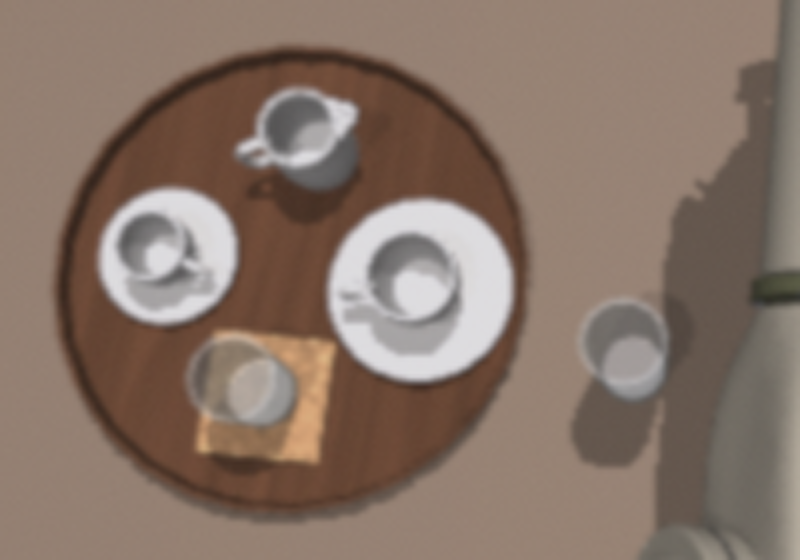

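The final views show all four pieces upright in their places. The saucers and coaster haven't shifted: their outlines sit at the same pixels as at the start. The tall glass is also where it was. Handing in.

```bash
python3 -c "
from h import *
print(manip.hand_in(), manip.get_obs()['clock'])"
```

```text
the job is handed in; nothing more can be done
the job is handed in; nothing more can be done
```

The tray is laid and handed in at about 44 s on the clock. I placed the pieces in the order asked: coffee cup on the large saucer, espresso cup on the small saucer, tumbler on the coaster, and milk jug on the bare quarter. Each was lowered until a light contact showed (5–13 N at the wrist) before I let go.

**Last checks:**
- **Pieces:** The last scene and top views show all four upright. The espresso cup measured about 0.5 mm off centre. The coffee cup and tumbler were about 2–3 mm off, which is as fine as the views could resolve.
- **Left alone:** The saucers, coaster and tall glass sit at the same pixels as at the start. The tall mug and the red jugs were not touched.

**Disagreements:**
- The two fixed cameras differed by about 7 mm, so I worked from the wrist camera, whose own views agreed to about 3 mm.
- The close-range two-view height of the jug's rim came out at 59 mm, because those two views were too close together to be reliable. The fixed cameras gave 68 mm and the text says 76 mm. I used 76 mm, and the grasp held.

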